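Tighten castle nuts on vibration mounts and lock them with sprung cotter clips

ROBOT

A 6-joint arm with a two-finger parallel gripper is mounted at the origin on the work surface. World frame = base frame: x ahead of the robot, y to its left, z up, the work surface at z = 0. Lengths are in m, angles in degrees, forces in N, time in s.
With the tool pointing down it reaches from about 0.3 to 0.75 m from the base axis. Payload 8.5 kg.
Tool frame: the origin (TCP) lies between the finger pads; the fingertips stand 17 mm ahead of it and the grasp point (between the pads) lies 2 mm behind it; z points along the fingers, y is the direction in which the jaws open and shut (so a half turn about z gives the same grasp; the last joint's range is limited). The gripper opens to 85 mm and grips with 20 to 120 N. Pads are 22 mm wide; open, the fingers measure 114 mm over their backs; the gripper's body (76 mm by 85 mm) begins 54 mm behind the grasp point. The pads swing forward as they close: fully open they stand 13 mm farther back than shut.
Start: joints at [-81.033, 21.807, 74.336, -0, 83.858, -12.336], TCP at [0.2, -0.512, 0.248] pointing down, gripper open.
Joint ranges: [-178.18, 178.18], [-50.72, 133.34], [12.68, 142.11], [-81.47, 261.47], [9.98, 163.14], [-165.26, 165.26]. Speed limits (degrees/s): [136.94, 136.94, 180, 180, 180, 180].

INTERFACE

Orientations are given as a 3x3 rotation matrix whose columns are the frame's x, y, z axes.
In Python, from rig import readout, eyes, env gives the robot as it stands.
- The arm moves only by the tool arm_command, never from a script. Its argument "rows" is text: rows parted by semicolons, each of 7 numbers parted by spaces: the closure, from 0 (fully open) to 1 (shut), then the shift along the tool's x, y, z in mm, then the turn, a rotation vector about the tool's x, y, z in degrees. In form: grip dx dy dz rx ry rz; .... A call has 1 to 5 rows; each row shifts and turns the commanded pose from where the row before left it, along the tool's axes as they then stand; what a row does not reach is not made up. A row lasts 1/12 s, in which the tool goes at most 41.7 mm and 7.16 degrees, less where a joint would pass 70% of its speed; a pose out of reach is approached as far as the arm can. A call with a gripper value outside its range is refused whole. The fingers move at their own pace and stop on an object; "squeeze" is the grip in N (left out, the last holds). Time passes only in rows, so rows that do not move let the fingers close. It gives the time, the measured TCP pose, the force and the opening at its end, in the units of the state.
- readout.observe(): the state, without advancing time (a new reading comes with each control period).
- eyes.get_image(name): name is "scene" or "top" or "wrist"; returns the picture (384x512x3 uint8, red, green, blue); there is no depth.
- eyes.camera_model(name): a dict with "mtx" (3x3 intrinsics, pixels), "view" (4x4, takes a point from world to camera coordinates). Camera axes: x right, y up, looking along -z (the intrinsics and any distortion apply to the point x, -y, -z); pixel columns grow to the right and rows downward; lengths in m; the calibration is good to about 2 mm. The wrist camera is an equidistant fisheye: a pixel r from the principal point sees the ray r / f radians off the axis. A picture is of the moment at which its call begins: read the wrist's pose just before it. camera_model takes no time and is no camera call; for the wrist camera it gives the pose at the moment of the call.
- env.close_job(): hands the job in, once; it reports no verdict.
The state is a dict: "time_s": time; "q": joint angles; "qvel": joint speeds; "joint_efforts": joint torques, N m; "position": TCP position; "tool_rot": TCP orientation; "ft_force": force on the tool from outside, world axes, zero at the start; "wrist_torque": the same for the moment, N m; "grip_width": finger opening in m.
Only numpy, scipy, OpenCV 4.12 (cv2) and the standard library are available. Lean on these libraries where they do the work, as an engineer would, in place of code of your own. Each camera call takes 0.05 s, during which the arm holds its last target. There are 200 camera calls.

TASK

On each of the three vibration mounts the big castle nut is only finger-tight: tighten it clockwise by two flats (a third of a turn), then on to the first place where a slot lines up with the cotter hole through the stud, and no further than that. Then fit every sprung cotter clip that lies on the bench, each to a nut of its own: squeeze its handles, set it level over the nut's crown and let go, so that it snaps shut with both pins through opposite slots into the ends of the cotter hole. Leave the contactor, the jar and the screwdriver where they are.

Things in the scene. Friction and masses are not known exactly. Their poses are not given: they have to be found in the camera images.
- mount1_hole (a point): vibration mount, bolted down, one of three: round foot 116 mm wide, round stack 94 mm wide to 46 mm, castle nut on a fixed upright 26 mm stud, 98 mm high. This point: middle of the stud's cotter hole (10 wide, 11 high), on the axis 82.5 mm above the bench; x along the hole (either way), z up. A dark groove across the stud's end is parallel to the hole.
- mount1_slots (a point): point on the axis of this mount's castle nut, 82.5 mm above the bench, turning with it. Nut 60 mm across flats: plain hexagon 46 to 72 mm above the bench, on it a 49 mm wide crown up to 92 mm with six 10 mm wide slots, each over the middle of a flat and open down to the hexagon. x runs along a slot (square to a flat); z up; slots every 60 degrees.
- mount1_nut (a joint): turn of this castle nut in rad, growing clockwise seen from above (tightening); 0 at the start, finger-tight. One flat is 1.047. It turns stiffly (0.4 Nm) and stays where it is left. At the start the nut is 15 to 50 degrees short (clockwise) of the first lining-up of a slot with the hole.
- mount2_hole (a point): vibration mount, bolted down, one of three: round foot 116 mm wide, round stack 94 mm wide to 46 mm, castle nut on a fixed upright 26 mm stud, 98 mm high. This point: middle of the stud's cotter hole (10 wide, 11 high), on the axis 82.5 mm above the bench; x along the hole (either way), z up. A dark groove across the stud's end is parallel to the hole.
- mount2_slots (a point): point on the axis of this mount's castle nut, 82.5 mm above the bench, turning with it. Nut 60 mm across flats: plain hexagon 46 to 72 mm above the bench, on it a 49 mm wide crown up to 92 mm with six 10 mm wide slots, each over the middle of a flat and open down to the hexagon. x runs along a slot (square to a flat); z up; slots every 60 degrees.
- mount2_nut (a joint): turn of this castle nut in rad, growing clockwise seen from above (tightening); 0 at the start, finger-tight. One flat is 1.047. It turns stiffly (0.4 Nm) and stays where it is left. At the start the nut is 15 to 50 degrees short (clockwise) of the first lining-up of a slot with the hole.
- mount3_hole (a point): vibration mount, bolted down, one of three: round foot 116 mm wide, round stack 94 mm wide to 46 mm, castle nut on a fixed upright 26 mm stud, 98 mm high. This point: middle of the stud's cotter hole (10 wide, 11 high), on the axis 82.5 mm above the bench; x along the hole (either way), z up. A dark groove across the stud's end is parallel to the hole.
- mount3_slots (a point): point on the axis of this mount's castle nut, 82.5 mm above the bench, turning with it. Nut 60 mm across flats: plain hexagon 46 to 72 mm above the bench, on it a 49 mm wide crown up to 92 mm with six 10 mm wide slots, each over the middle of a flat and open down to the hexagon. x runs along a slot (square to a flat); z up; slots every 60 degrees.
- mount3_nut (a joint): turn of this castle nut in rad, growing clockwise seen from above (tightening); 0 at the start, finger-tight. One flat is 1.047. It turns stiffly (0.4 Nm) and stays where it is left. At the start the nut is 15 to 50 degrees short (clockwise) of the first lining-up of a slot with the hole.
- clip1: sprung cotter clip (two or three are there), bare steel, 109 x 78 x 20 mm, 0.15 kg, lying flat, alike both faces. Squeezing the handles opens the jaws. Origin: midway between its pins, on the underside as built (z goes through the clip; it may come to lie upside down). x from handles to jaws: handle ends -101, hinges -44 (y +-18), tongue of the bridge ends -28, jaws (y +-33) end +8 mm.
- clip1_pins (a point): point midway between this clip's pins, at half its thickness; axes as the clip's. The pins, 6 mm round, point at each other along y from the jaws: tips 19 mm apart shut, 54 mm apart open. When fitted, the clip's face and tongue lie on the nut's hexagon, 72 mm above the bench, and the pins are at the hole's height.
- clip1_l (a joint): opening of this clip's +y arm in rad: 0 shut, 0.4 fully squeezed (stop); sprung shut, about 11 N on each handle opens it. Pinch the handles along y at x = -84 mm: there they are 68 mm wide over both outsides shut (72 mm wide 9 mm further back), 30 mm wide and parallel when squeezed.
- clip1_r (a joint): opening of this clip's -y arm in rad: 0 shut, 0.4 fully squeezed (stop); sprung shut, about 11 N on each handle opens it. Pinch the handles along y at x = -84 mm: there they are 68 mm wide over both outsides shut (72 mm wide 9 mm further back), 30 mm wide and parallel when squeezed.
- clip2: sprung cotter clip (two or three are there), bare steel, 109 x 78 x 20 mm, 0.15 kg, lying flat, alike both faces. Squeezing the handles opens the jaws. Origin: midway between its pins, on the underside as built (z goes through the clip; it may come to lie upside down). x from handles to jaws: handle ends -101, hinges -44 (y +-18), tongue of the bridge ends -28, jaws (y +-33) end +8 mm.
- clip2_pins (a point): point midway between this clip's pins, at half its thickness; axes as the clip's. The pins, 6 mm round, point at each other along y from the jaws: tips 19 mm apart shut, 54 mm apart open. When fitted, the clip's face and tongue lie on the nut's hexagon, 72 mm above the bench, and the pins are at the hole's height.
- clip2_l (a joint): opening of this clip's +y arm in rad: 0 shut, 0.4 fully squeezed (stop); sprung shut, about 11 N on each handle opens it. Pinch the handles along y at x = -84 mm: there they are 68 mm wide over both outsides shut (72 mm wide 9 mm further back), 30 mm wide and parallel when squeezed.
- clip2_r (a joint): opening of this clip's -y arm in rad: 0 shut, 0.4 fully squeezed (stop); sprung shut, about 11 N on each handle opens it. Pinch the handles along y at x = -84 mm: there they are 68 mm wide over both outsides shut (72 mm wide 9 mm further back), 30 mm wide and parallel when squeezed.
- clip3: sprung cotter clip (two or three are there), bare steel, 109 x 78 x 20 mm, 0.15 kg, lying flat, alike both faces. Squeezing the handles opens the jaws. Origin: midway between its pins, on the underside as built (z goes through the clip; it may come to lie upside down). x from handles to jaws: handle ends -101, hinges -44 (y +-18), tongue of the bridge ends -28, jaws (y +-33) end +8 mm.
- clip3_pins (a point): point midway between this clip's pins, at half its thickness; axes as the clip's. The pins, 6 mm round, point at each other along y from the jaws: tips 19 mm apart shut, 54 mm apart open. When fitted, the clip's face and tongue lie on the nut's hexagon, 72 mm above the bench, and the pins are at the hole's height.
- clip3_l (a joint): opening of this clip's +y arm in rad: 0 shut, 0.4 fully squeezed (stop); sprung shut, about 11 N on each handle opens it. Pinch the handles along y at x = -84 mm: there they are 68 mm wide over both outsides shut (72 mm wide 9 mm further back), 30 mm wide and parallel when squeezed.
- clip3_r (a joint): opening of this clip's -y arm in rad: 0 shut, 0.4 fully squeezed (stop); sprung shut, about 11 N on each handle opens it. Pinch the handles along y at x = -84 mm: there they are 68 mm wide over both outsides shut (72 mm wide 9 mm further back), 30 mm wide and parallel when squeezed.
- contactor: bystander: black electrical contactor, 75 x 60 x 75 mm; origin under its centre.
- jar: bystander: clear closed jar, 90 mm across, 120 mm tall; origin under its centre.
- screwdriver: bystander: screwdriver lying on the bench, 200 mm long; origin under it.

How it is judged:
By the outcome, as a careful person would: the job done as asked, in the order asked, and still so for the second after the job is handed in, with the robot touching nothing.
Of clip1, clip2, clip3 only 2 to 3 are there at a start; the rules pass over those that are not, and their reading is None.
At some moment in a run one of clip1, clip2, clip3 may be knocked a few centimetres aside while the robot is not near it.
Once in a run the grip may slacken for a moment while it holds something.
It also fails if it takes over 210 s, if anything falls off the work surface, if the arm or the gripper's body presses on something with over 40 N, if the wrist force passes 120 N, or if a joint passes its speed limit or range.

## Working session

There is one attempt and no reset: what is moved stays moved. The work goes in short steps, Python scripts to look and compute and a tool call to move; the robot and the scene stay as the last step left them, time stands still between calls to the robot, and variables do not carry over. Pictures are saved under pics/ and viewed, about 12 in all and at most 16, crops included, and the job is handed in when it is done.

Besides the shell and the picture viewer there is one more tool, called after ">>>" by a JSON object that holds its "name" and its "arguments". arm_command: Moves the arm, as the interface text tells. Its arguments: {"type":"object","properties":{"rows":{"type":"string"},"squeeze":{"type":"number"}},"required":["rows"]}

```bash
ls; mkdir -p pics
cat > h.py <<'E'
import numpy as np, cv2
from rig import readout, eyes, env
def grab(n,f=None):
    m=eyes.camera_model(n); im=eyes.get_image(n)
    if f: cv2.imwrite('pics/'+f,im[:,:,::-1])
    return im,m
def ray(m,u,v,fish=False):
    K=np.array(m['mtx']);V=np.array(m['view'])
    a=np.array([(u-K[0,2])/K[0,0],(v-K[1,2])/K[1,1]])
    if fish:
        r=np.hypot(*a); s=np.sin(r)/r if r>1e-9 else 1; d=np.array([a[0]*s,-a[1]*s,-np.cos(r)])
    else: d=np.array([a[0],-a[1],-1.])
    R=V[:3,:3]; return -R.T@V[:3,3], R.T@d
def onz(m,u,v,z,fish=False):
    c,d=ray(m,u,v,fish); return c+d*(z-c[2])/d[2]
def proj(m,p,fish=False):
    K=np.array(m['mtx']);V=np.array(m['view']); c=V[:3,:3]@np.array(p)+V[:3,3]
    x,y,z=c[0],-c[1],-c[2]
    if fish:
        r=np.hypot(x,y); t=np.arctan2(r,z); a=np.array([x,y])/max(r,1e-9)*t
    else: a=np.array([x,y])/z
    return K[0,0]*a[0]+K[0,2],K[1,1]*a[1]+K[1,2]
E
python3 - <<'E'
from h import *
print(readout.observe())
for n in ['top','scene','wrist']:
    im,m=grab(n,n+'0.png'); print(n,m)
a=cv2.imread('pics/top0.png');cv2.imwrite('pics/top0b.png',cv2.resize(a,(800,600),interpolation=cv2.INTER_CUBIC))
E
```

```text
pics
{'time_s': 0.0, 'q': array([-8.10334664e+01,  2.18415347e+01,  7.43831872e+01, -1.64563507e-04,
        8.38610344e+01, -1.23349932e+01]), 'qvel': array([ 0.01667033,  0.02147899, -0.03375982, -0.08319862,  0.05174389,
        0.01745546]), 'joint_efforts': array([ 9.44267231e-04, -4.48465312e+01, -2.31279784e+01, -7.00131204e-05,
        4.75433684e-03, -2.26118397e-05]), 'position': array([ 0.19976309, -0.51215096,  0.2477159 ]), 'tool_rot': array([[ 9.31681472e-01,  3.63276174e-01, -2.36097202e-04],
       [ 3.63276113e-01, -9.31680354e-01,  1.47799263e-03],
       [ 3.16952382e-04, -1.46278682e-03, -9.99998880e-01]]), 'ft_force': array([-0.55622586,  0.59801232, -0.48468146]), 'wrist_torque': array([0.00855299, 0.01122433, 0.01275704]), 'grip_width': 0.08544030830899868}
top {'mtx': array([[377.43147394,   0.        , 254.63208776],
       [  0.        , 377.43147394, 190.67742791],
       [  0.        ,   0.        ,   1.        ]]), 'view': array([[-2.80236109e-02, -9.99601386e-01, -3.42732080e-03,
         1.18794276e-02],
       [ 9.92974604e-01, -2.82318223e-02,  1.1491
[... 353 characters left out ...]
     ,   1.        ]]), 'view': array([[ 0.50022033,  0.86584946,  0.00918311, -0.30188289],
       [-0.68170907,  0.38725496,  0.62073049,  0.37246572],
       [ 0.53390296, -0.31676222,  0.78397023, -1.46527419],
       [ 0.        ,  0.        ,  0.        ,  1.        ]])}
wrist {'mtx': array([[297.31863964,   0.        , 256.96115808],
       [  0.        , 297.31863964, 186.27417259],
       [  0.        ,   0.        ,   1.        ]]), 'view': array([[ 0.3647017 , -0.93112244, -0.00191652, -0.54953856],
       [ 0.88846562,  0.34860829, -0.29849808,  0.03829599],
       [ 0.27860638,  0.10716   ,  0.95440831, -0.38050205],
       [ 0.        ,  0.        ,  0.        ,  1.        ]])}
```

View pics/top0b.png

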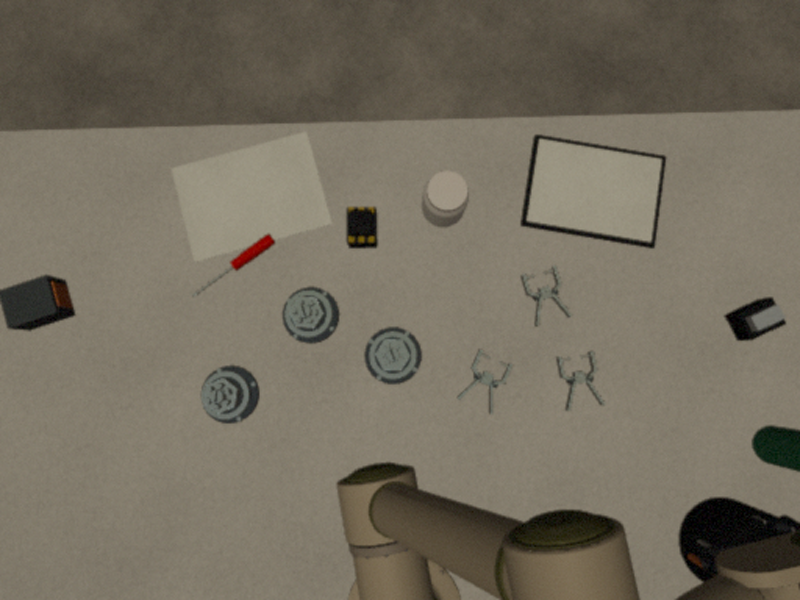

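View pics/scene0.png

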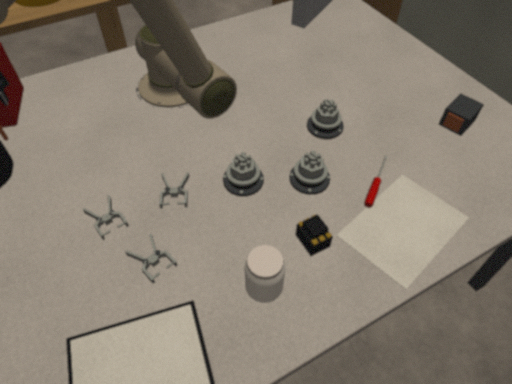

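The top view shows three mounts at about (311,313), (393,353) and (228,394). Three clips have their hinges at about (545,293), (487,377) and (580,377), with the handles toward the robot. The bystanders are clear of all of them.

Run:
```python
from h import *
s=512/800
m=eyes.camera_model('top')
for n,z,P in [('mount stud',.098,[(309,313),(393,352),(221,396)]),('clip hinge',.01,[(545,293),(487,377),(580,377)]),('bystand',.05,[(362,227),(445,200)]),('scr',.01,[(250,250)])]:
    for p in P: print(n,onz(m,p[0]*s,p[1]*s,z).round(3))
w=eyes.camera_model('wrist'); c,d=ray(w,w['mtx'][0][2],w['mtx'][1][2],True)
o=readout.observe();R=o['tool_rot'];print('cam in tool',(R.T@(c-o['position'])).round(4),'axis',(R.T@d).round(3), 'camRt',(R.T@w['view'][:3,:3].T).round(3))
```

```text
mount stud [0.58  0.164 0.098]
mount stud [0.502 0.007 0.098]
mount stud [0.429 0.329 0.098]
clip hinge [ 0.616 -0.307  0.01 ]
clip hinge [ 0.449 -0.181  0.01 ]
clip hinge [ 0.443 -0.368  0.01 ]
bystand [0.755 0.063 0.05 ]
bystand [ 0.806 -0.106  0.05 ]
scr [0.723 0.298 0.01 ]
cam in tool [ 0.0778  0.0002 -0.1257] axis [-0.299 -0.     0.954] camRt [[ 0.001  0.954  0.299]
 [ 1.    -0.002  0.   ]
 [ 0.001  0.299 -0.954]]
```

>>> {"name": "arm_command", "arguments": {"rows": "0 29.4 -23.4 0 0 0 0;0 29.4 -23.4 0 0 0 0;0 29.4 -23.4 0 0 0 0;0 29.4 -23.4 0 0 0 0;0 29.4 -23.4 0 0 0 0"}}

```text
time_s: 0.57
position: [0.2947, -0.3483, 0.2481]
tool_rot: [[0.932, 0.363, -0.0], [0.363, -0.932, 0.0], [0.0, -0.0, -1.0]]
ft_force: [0.2, -0.2, 0.3]
grip_width: 0.0856
```

>>> {"name": "arm_command", "arguments": {"rows": "0 29.4 -23.4 0 0 0 0;0 29.4 -23.4 0 0 0 0;0 29.4 -23.4 0 0 0 0;0 29.4 -23.4 0 0 0 0;0 29.4 -23.4 0 0 0 0"}}

```text
time_s: 0.98
position: [0.3892, -0.1858, 0.2483]
tool_rot: [[0.932, 0.363, -0.0], [0.363, -0.932, 0.0], [-0.0, -0.0, -1.0]]
ft_force: [0.5, -0.5, 0.6]
grip_width: 0.0854
```

>>> {"name": "arm_command", "arguments": {"rows": "0 29.4 -23.4 5 0 0 0;0 29.4 -23.4 5 0 0 0;0 29.4 -23.4 5 0 0 0;0 29.4 -23.4 5 0 0 0;0 29.4 -23.4 0 0 0 0"}}

```text
time_s: 1.4
position: [0.4833, -0.0232, 0.2274]
tool_rot: [[0.932, 0.363, -0.002], [0.363, -0.932, 0.0], [-0.001, -0.001, -1.0]]
ft_force: [0.4, -0.4, -0.1]
grip_width: 0.0852
```

>>> {"name": "arm_command", "arguments": {"rows": "0 29.4 -23.4 5 0 0 0;0 0 0 0 0 0 0;0 0 0 0 0 0 0"}}

```text
time_s: 1.65
position: [0.5022, 0.0088, 0.2227]
tool_rot: [[0.93, 0.366, -0.001], [0.366, -0.93, 0.0], [-0.001, -0.001, -1.0]]
ft_force: [-0.1, -0.7, -0.5]
grip_width: 0.0853
```

Run:
```python
from h import *
im,m=grab('wrist','w1.png')
np.savez('w1.npz',im=im,mtx=m['mtx'],view=m['view'])
o=readout.observe();print(o['q'].round(1),o['position'].round(4))
for p in [(.502,.007,.098),(.502,.007,.072)]: print(proj(m,p,True))
a=cv2.imread('pics/w1.png');cv2.imwrite('pics/w1b.png',cv2.resize(a,(800,600),interpolation=cv2.INTER_CUBIC))
```

```text
[-12.7  18.3  84.3  -0.   77.5  56. ] [0.5019 0.0077 0.2229]
(np.float64(258.66795954360765), np.float64(186.4661219370121))
(np.float64(258.5551426610573), np.float64(178.3822515933438))
```

View pics/w1b.png

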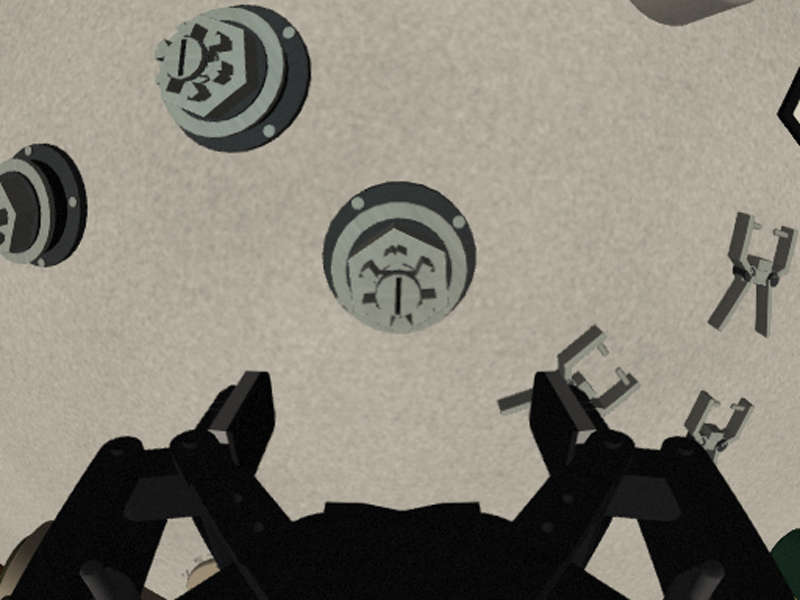

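The wrist view shows mount B's stud and groove at (398,296), with the groove upright in the picture and hexagon corners at about (395,227) and (445,255). I'll rectify this view to read the angles.

```bash
cat >> h.py <<'E'
def rect(im,m,c,z,half=.04,n=400,fish=True):
    """orthographic resample on plane z; image right = world +y... here col=+x world,row=-y world"""
    g=np.linspace(-half,half,n); out=np.zeros((n,n,2),np.float32)
    K=np.array(m['mtx']);V=np.array(m['view'])
    X,Y=np.meshgrid(c[0]+g,c[1]-g); P=np.stack([X,Y,np.full_like(X,z)],-1)@V[:3,:3].T+V[:3,3]
    x,y,w=P[...,0],-P[...,1],-P[...,2]; r=np.hypot(x,y); s=np.arctan2(r,w)/r if fish else 1/w
    return cv2.remap(im,(K[0,0]*x*s+K[0,2]).astype(np.float32),(K[1,1]*y*s+K[1,2]).astype(np.float32),cv2.INTER_CUBIC)
def groove(im,m,c):
    """stud-end groove: dark blob within 11 mm of c on z=.098 -> centre, angle(deg, world, mod 180), len,width mm"""
    g=cv2.cvtColor(rect(im,m,c,.098,.02,400),cv2.COLOR_RGB2GRAY); k=.04/399
    yy,xx=np.mgrid[:400,:400]; ring=np.hypot(xx-199.5,yy-199.5)<.0105/k
    t=(g[ring].min()*1.+np.median(g[ring]))/2
    n,l,st,ce=cv2.connectedComponentsWithStats(((g<t)&ring).astype(np.uint8))
    i=1+np.argmax(st[1:,4]); q=np.argwhere(l==i)[:,::-1].astype(np.float32)
    mu=q.mean(0); w,v=np.linalg.eigh(np.cov((q-mu).T)); d=v[:,1]
    return np.array([c[0]-.02+mu[0]*k,c[1]+.02-mu[1]*k]),np.degrees(np.arctan2(-d[1],d[0]))%180,np.sqrt(12*w[::-1])*k*1e3
E
python3 - <<'E'
from h import *
d=np.load('w1.npz');im=d['im'];m=dict(mtx=d['mtx'],view=d['view'])
c=onz(m,254.7,189.4,.098)[:2]*0+onz(m,254.7,189.4,.098,True)[:2];print(c)
for _ in range(3): c,a,l=groove(im,m,c);print(c.round(4),a.round(1),l.round(1))
A=rect(im,m,c,.098);B=rect(im,m,c,.092);C=rect(im,m,c,.072)
out=np.hstack([B,C])[:,:,::-1].copy()
for k,r in ((0,24.5),(1,30)):
    cv2.circle(out,(200+400*k,200),int(r*5),(0,0,255),1)
cv2.imwrite('pics/r1.png',out)
E
```

```text
[0.49817504 0.00926037]
[0.4981 0.0095] 19.7 [21.   2.5]
[0.4981 0.0095] 19.8 [21.   2.5]
[0.4981 0.0095] 19.8 [20.9  2.5]
```

View pics/r1.png

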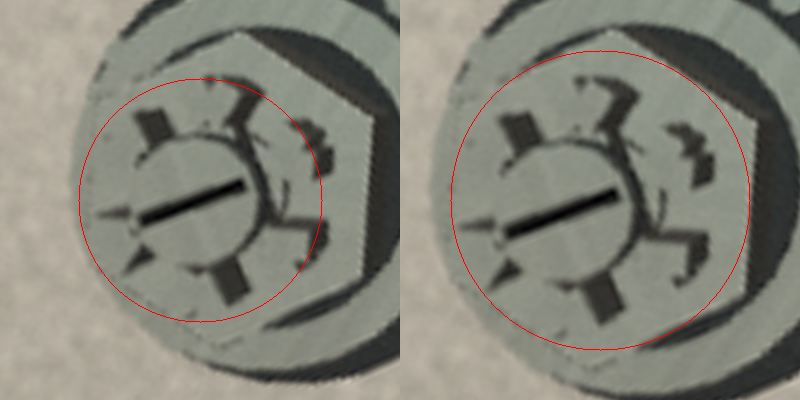

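The hexagon edges give slot directions at about -3° (mod 60). The groove and hole lie at 19.8°, so δ is about 37° and the total turn about 157°. Next I align to the flats, descend and grip.

>>> {"name": "arm_command", "arguments": {"rows": "0 -2.9 -3.1 0 0 0 0;0 0 0 0 0 0 -7.1;0 0 0 0 0 0 -7.1;0 0 0 0 0 0 -7.1;0 0 0 0 0 0 -7.1"}}

```text
time_s: 2.12
position: [0.4975, 0.0079, 0.2236]
tool_rot: [[0.644, 0.765, 0.0], [0.765, -0.644, -0.0], [-0.0, 0.0, -1.0]]
ft_force: [0.3, 0.4, 0.0]
grip_width: 0.0855
```

>>> {"name": "arm_command", "arguments": {"rows": "0 0 0 0 0 0 -7.1;0 0 0 0 0 0 -7.1;0 0 0 0 0 0 -7.1;0 0 0 0 0 0 -7.1;0 0 0 0 0 0 -7.1"}}

```text
time_s: 2.53
position: [0.4976, 0.0079, 0.2236]
tool_rot: [[0.08, 0.997, 0.0], [0.997, -0.08, -0.0], [-0.0, 0.0, -1.0]]
ft_force: [0.8, 0.1, -0.3]
grip_width: 0.0854
```

>>> {"name": "arm_command", "arguments": {"rows": "0 0 0 35 0 0 -1.5;0 0 0 35 0 0 0;0 0 0 35 0 0 0;0 0 0 30 0 0 0;0 0 0 0 0 0 0"}}

```text
time_s: 2.95
position: [0.4952, 0.0085, 0.0843]
tool_rot: [[0.06, 0.998, -0.009], [0.998, -0.06, 0.002], [0.001, -0.009, -1.0]]
ft_force: [-0.4, 0.1, -0.3]
grip_width: 0.0858
```

>>> {"name": "arm_command", "arguments": {"rows": "0 1 0.5 10 0 0 0;0 0 0 9 0 0 0;0 0 0 0 0 0 0;0 0 0 0 0 0 0"}}

```text
time_s: 3.28
position: [0.4989, 0.0097, 0.0702]
tool_rot: [[0.058, 0.998, 0.001], [0.998, -0.058, -0.0], [-0.0, 0.001, -1.0]]
ft_force: [-0.8, -0.5, -0.2]
grip_width: 0.0854
```

>>> {"name": "arm_command", "arguments": {"rows": "0 0 -0.5 5 0 0 0;0.5 0 0 0 0 0 0;1 0 0 0 0 0 0;1 0 0 0 0 0 0;1 0 0 0 0 0 0", "squeeze": 70}}

```text
time_s: 3.7
position: [0.4972, 0.0103, 0.065]
tool_rot: [[0.058, 0.998, -0.002], [0.998, -0.058, 0.0], [0.0, -0.002, -1.0]]
ft_force: [-6.4, -1.2, 9.8]
grip_width: 0.0584
```

>>> {"name": "arm_command", "arguments": {"rows": "1 0 0 0 0 0 0;1 0 0 0 0 0 0;1 0 0 0 0 0 0"}}

```text
time_s: 3.95
position: [0.4972, 0.0103, 0.065]
tool_rot: [[0.058, 0.998, -0.002], [0.998, -0.058, 0.0], [0.0, -0.002, -1.0]]
ft_force: [-5.5, -0.8, 10.0]
grip_width: 0.0588
```

>>> {"name": "arm_command", "arguments": {"rows": "1 0 0 0 0 0 5;1 0 0 0 0 0 7;1 0 0 0 0 0 7;1 0 0 0 0 0 7;1 0 0 0 0 0 7"}}

```text
time_s: 4.37
position: [0.4976, 0.0101, 0.065]
tool_rot: [[0.596, 0.803, -0.001], [0.803, -0.596, -0.001], [-0.001, -0.001, -1.0]]
ft_force: [-3.3, -1.4, 8.2]
grip_width: 0.0585
```

>>> {"name": "arm_command", "arguments": {"rows": "1 0 0 0 0 0 7;1 0 0 0 0 0 7;1 0 0 0 0 0 7;1 0 0 0 0 0 7;1 0 0 0 0 0 7"}}

```text
time_s: 4.78
position: [0.498, 0.0097, 0.065]
tool_rot: [[0.949, 0.316, -0.001], [0.316, -0.949, -0.001], [-0.001, 0.001, -1.0]]
ft_force: [-4.0, -5.5, 7.0]
grip_width: 0.0589
```

Run:
```python
from h import *
o=readout.observe();print(o['q'].round(1),o['position'].round(4),o['ft_force'].round(1),o['wrist_torque'].round(2),o['tool_rot'].round(3))
```

```text
[-12.5  29.5  97.2  -0.1  53.3  59.1] [0.498  0.0097 0.065 ] [-4.  -5.5  7. ] [0.1  0.8  0.48] [[ 0.949  0.316 -0.001]
 [ 0.316 -0.949 -0.001]
 [-0.001  0.001 -1.   ]]
```

>>> {"name": "arm_command", "arguments": {"rows": "1 0 0 0 0 0 7;1 0 0 0 0 0 7;1 0 0 0 0 0 7;1 0 0 0 0 0 7;1 0 0 0 0 0 7"}}

```text
time_s: 5.2
position: [0.498, 0.0092, 0.065]
tool_rot: [[0.958, -0.286, -0.0], [-0.286, -0.958, -0.002], [0.0, 0.002, -1.0]]
ft_force: [-6.0, -10.2, 6.1]
grip_width: 0.0584
```

>>> {"name": "arm_command", "arguments": {"rows": "1 0 0 0 0 0 7;1 0 0 0 0 0 7;1 0 0 0 0 0 7;1 0 0 0 0 0 7;1 0 0 0 0 0 7"}}

```text
time_s: 5.62
position: [0.4978, 0.0088, 0.065]
tool_rot: [[0.621, -0.783, -0.001], [-0.783, -0.621, -0.003], [0.002, 0.002, -1.0]]
ft_force: [-9.8, -12.4, 6.2]
grip_width: 0.0588
```

>>> {"name": "arm_command", "arguments": {"rows": "1 0 0 0 0 0 7;1 0 0 0 0 0 6;1 0 0 0 0 0 4;1 0 0 0 0 0 0;1 0 0 0 0 0 0"}}

```text
time_s: 6.03
position: [0.4976, 0.0086, 0.065]
tool_rot: [[0.369, -0.929, -0.001], [-0.929, -0.369, -0.003], [0.002, 0.002, -1.0]]
ft_force: [-9.5, -12.8, 7.0]
grip_width: 0.0585
```

>>> {"name": "arm_command", "arguments": {"rows": "1 0 0 0 0 0 2;1 0 0 0 0 0 0;1 0 0 0 0 0 0"}}

```text
time_s: 6.28
position: [0.4975, 0.0086, 0.065]
tool_rot: [[0.337, -0.942, -0.001], [-0.942, -0.337, -0.003], [0.002, 0.002, -1.0]]
ft_force: [-10.6, -13.1, 7.7]
grip_width: 0.0592
```

>>> {"name": "arm_command", "arguments": {"rows": "0 0 0 0 0 0 0;0 0 0 0 0 0 0;0 0 0 -20 0 0 0;0 0 0 -40 0 0 0;0 0 0 -40 0 0 0"}}

```text
time_s: 6.7
position: [0.4977, 0.0104, 0.1651]
tool_rot: [[0.337, -0.941, -0.003], [-0.941, -0.337, 0.001], [-0.002, 0.002, -1.0]]
ft_force: [1.6, 0.9, 0.3]
grip_width: 0.0856
```

>>> {"name": "arm_command", "arguments": {"rows": "0 0 0 -40 0 0 0;0 0 0 0 0 0 0;0 0 0 0 0 0 0"}}

```text
time_s: 6.95
position: [0.499, 0.0102, 0.2063]
tool_rot: [[0.338, -0.941, 0.005], [-0.941, -0.338, -0.001], [0.003, -0.004, -1.0]]
ft_force: [-0.8, -0.2, -0.6]
grip_width: 0.0856
```

Run:
```python
from h import *
im,m=grab('wrist','w2.png')
o=readout.observe();print(o['q'].round(1),o['position'].round(4))
c=np.array([.498,.0095])
for _ in range(3): c,a,l=groove(im,m,c);print(c.round(4),a.round(1),l.round(1))
out=np.hstack([rect(im,m,c,.092),rect(im,m,c,.072)])[:,:,::-1].copy()
for k,r in ((0,24.5),(1,30)): cv2.circle(out,(200+400*k,200),int(r*5),(0,0,255),1)
cv2.imwrite('pics/r2.png',out)
```

```text
[-12.5  18.9  86.7   0.   74.4 147.8] [0.4982 0.0104 0.2045]
[0.498  0.0098] 19.9 [20.8  2.7]
[0.4981 0.0098] 19.9 [20.9  2.7]
[0.4981 0.0098] 19.9 [20.9  2.7]
```

View pics/r2.png

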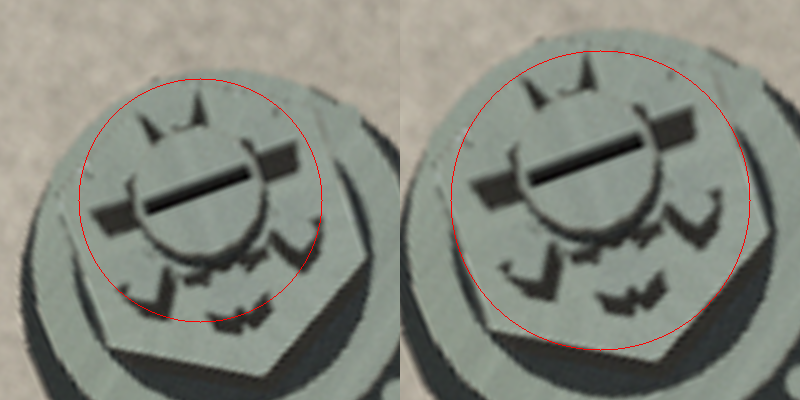

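Mount B is done: the slots line up with the groove, at about 19.5° against 19.9°. On to mount A.

>>> {"name": "arm_command", "arguments": {"rows": "0 0 0 0 0 0 -7;0 0 0 0 0 0 -7;0 0 0 0 0 0 -7;0 0 0 0 0 0 -7;0 0 0 0 0 0 -7"}}

```text
time_s: 7.42
position: [0.4977, 0.0104, 0.2025]
tool_rot: [[0.82, -0.573, -0.004], [-0.573, -0.82, 0.001], [-0.003, 0.001, -1.0]]
ft_force: [0.1, 0.2, -0.4]
grip_width: 0.0855
```

>>> {"name": "arm_command", "arguments": {"rows": "0 -4.4 -34 -2 0 0 0;0 -4.4 -34 -2 0 0 0;0 -4.4 -34 -2 0 0 0;0 -4.4 -34 -2 0 0 0;0 -4.4 -34 -2 0 0 0"}}

```text
time_s: 7.83
position: [0.5786, 0.1633, 0.2123]
tool_rot: [[0.816, -0.578, -0.004], [-0.578, -0.816, -0.0], [-0.003, 0.002, -1.0]]
ft_force: [-0.1, -0.2, 0.3]
grip_width: 0.0854
```

>>> {"name": "arm_command", "arguments": {"rows": "0 0 0 0 0 0 -7;0 0 0 0 0 0 -7;0 0 0 0 0 0 -7;0 0 0 0 0 0 -7;0 0 0 0 0 0 -7"}}

```text
time_s: 8.25
position: [0.578, 0.1618, 0.212]
tool_rot: [[1.0, 0.001, -0.004], [0.001, -1.0, -0.0], [-0.004, 0.0, -1.0]]
ft_force: [0.1, -0.1, 0.0]
grip_width: 0.0854
```

>>> {"name": "arm_command", "arguments": {"rows": "0 0 0 0 0 0 -7;0 0 0 0 0 0 -7;0 0 0 0 0 0 -7;0 0 0 0 0 0 -7;0 0 0 0 0 0 0"}}

```text
time_s: 8.67
position: [0.5781, 0.1617, 0.2123]
tool_rot: [[0.883, 0.469, -0.004], [0.469, -0.883, -0.0], [-0.003, -0.002, -1.0]]
ft_force: [-0.2, -0.1, 0.3]
grip_width: 0.0853
```

```bash
cat >> h.py <<'E'
def look(c,f):
    im,m=grab('wrist')
    o=readout.observe();print(o['q'].round(1),o['position'].round(4),o['tool_rot'][:2,1].round(3))
    c=np.array(c)
    for _ in range(4):
        c,a,l=groove(im,m,c);print(c.round(4),a.round(1),l.round(1))
    out=np.hstack([rect(im,m,c,.092),rect(im,m,c,.072)])[:,:,::-1].copy()
    for k,r in ((0,24.5),(1,30)): cv2.circle(out,(200+400*k,200),int(r*5),(0,0,255),1)
    cv2.imwrite('pics/'+f,out)
E
python3 -c "
from h import *
look((.577,.166),'r3.png')"
```

```text
[ 4.3 28.4 69.3  0.  82.4 66.8] [0.5781 0.1616 0.2125] [ 0.463 -0.886]
[0.5788 0.1738] 12.5 [7.8 2.6]
[0.5819 0.1748] 15.8 [14.2  2.6]
[0.5835 0.1752] 15.9 [17.5  2.6]
[0.5843 0.1755] 15.9 [19.2  2.6]
```

View pics/r3.png

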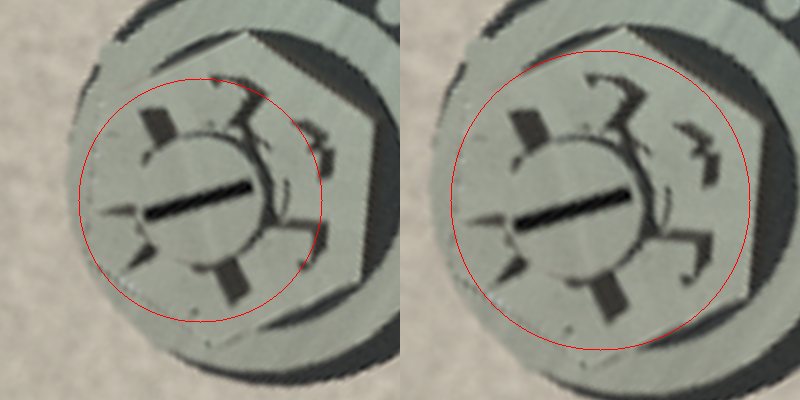

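Mount A: centre about (0.585, 0.1757), hole at 15.9°, slots at about -4.8°, so δ is about 39°. I grip with tool y at 55°, because joint 6 is limited, and turn 159°.

>>> {"name": "arm_command", "arguments": {"rows": "0 12.7 -9.3 0 0 0 0;0 0 0 0 0 0 -7;0 0 0 0 0 0 -7;0 0 0 0 0 0 -7;0 0 0 0 0 0 -7"}}

```text
time_s: 9.13
position: [0.5852, 0.1758, 0.2131]
tool_rot: [[0.562, 0.827, -0.002], [0.827, -0.562, -0.0], [-0.001, -0.002, -1.0]]
ft_force: [-0.4, -0.1, 0.6]
grip_width: 0.0857
```

>>> {"name": "arm_command", "arguments": {"rows": "0 0 0 0 0 0 -7;0 0 0 0 0 0 -7;0 0 0 0 0 0 -7;0 0 0 0 0 0 -7;0 0 0 0 0 0 -7"}}

```text
time_s: 9.55
position: [0.5852, 0.1758, 0.2132]
tool_rot: [[-0.014, 1.0, -0.002], [1.0, 0.014, -0.0], [-0.0, -0.002, -1.0]]
ft_force: [-0.6, -0.4, 0.2]
grip_width: 0.0852
```

>>> {"name": "arm_command", "arguments": {"rows": "0 0 0 0 0 0 -7;0 0 0 0 0 0 -7;0 0 0 0 0 0 -7;0 0 0 0 0 0 -7;0 0 0 0 0 0 -7"}}

```text
time_s: 9.97
position: [0.5852, 0.1758, 0.2132]
tool_rot: [[-0.585, 0.811, -0.002], [0.811, 0.585, -0.0], [0.001, -0.002, -1.0]]
ft_force: [0.5, -0.3, -0.4]
grip_width: 0.0852
```

>>> {"name": "arm_command", "arguments": {"rows": "0 0 0 30 0 0 -7;0 0 0 30 0 0 -7;0 0 0 30 0 0 -6;0 0 0 30 0 0 0;0 0 0 0 0 0 0"}}

```text
time_s: 10.38
position: [0.5823, 0.1754, 0.0879]
tool_rot: [[-0.824, 0.567, -0.012], [0.567, 0.824, -0.001], [0.009, -0.008, -1.0]]
ft_force: [-0.3, -0.7, -1.1]
grip_width: 0.0852
```

>>> {"name": "arm_command", "arguments": {"rows": "0 0 0 0 0 0 0;0 0 0 0 0 0 0"}}

```text
time_s: 10.55
position: [0.5862, 0.1759, 0.0957]
tool_rot: [[-0.825, 0.565, 0.002], [0.565, 0.825, 0.0], [-0.001, 0.001, -1.0]]
ft_force: [0.2, 0.1, -0.2]
grip_width: 0.0851
```

>>> {"name": "arm_command", "arguments": {"rows": "0 0 0 15 0 0 0;0 0 0 15 0 0 0;0.4 0 0 0 0 0 0;1 0 0 0 0 0 0;1 0 0 0 0 0 0", "squeeze": 70}}

```text
time_s: 10.97
position: [0.5854, 0.1748, 0.0667]
tool_rot: [[-0.826, 0.564, 0.0], [0.564, 0.826, -0.002], [-0.001, -0.002, -1.0]]
ft_force: [-5.1, -9.0, 6.8]
grip_width: 0.0583
```

>>> {"name": "arm_command", "arguments": {"rows": "1 0 0 0 0 0 0;1 0 0 0 0 0 0;1 0 0 0 0 0 0;1 0 0 0 0 0 4;1 0 0 0 0 0 7"}}

```text
time_s: 11.38
position: [0.5852, 0.1746, 0.0667]
tool_rot: [[-0.702, 0.712, 0.0], [0.712, 0.702, -0.003], [-0.002, -0.002, -1.0]]
ft_force: [-7.4, -8.5, 6.9]
grip_width: 0.0583
```

>>> {"name": "arm_command", "arguments": {"rows": "1 0 0 0 0 0 7;1 0 0 0 0 0 7;1 0 0 0 0 0 7;1 0 0 0 0 0 7;1 0 0 0 0 0 7"}}

```text
time_s: 11.8
position: [0.5845, 0.1742, 0.0667]
tool_rot: [[-0.163, 0.987, -0.002], [0.987, 0.163, -0.003], [-0.003, -0.002, -1.0]]
ft_force: [-10.5, -9.7, 9.4]
grip_width: 0.0583
```

>>> {"name": "arm_command", "arguments": {"rows": "1 0 0 0 0 0 7;1 0 0 0 0 0 7;1 0 0 0 0 0 7;1 0 0 0 0 0 7;1 0 0 0 0 0 7"}}

```text
time_s: 12.22
position: [0.5837, 0.1743, 0.0666]
tool_rot: [[0.432, 0.902, -0.004], [0.902, -0.432, -0.003], [-0.005, -0.002, -1.0]]
ft_force: [-14.2, -10.0, 11.9]
grip_width: 0.0586
```

>>> {"name": "arm_command", "arguments": {"rows": "1 0 0 0 0 0 7;1 0 0 0 0 0 7;1 0 0 0 0 0 7;1 0 0 0 0 0 7;1 0 0 0 0 0 7"}}

```text
time_s: 12.63
position: [0.5831, 0.1749, 0.0666]
tool_rot: [[0.871, 0.491, -0.005], [0.491, -0.871, -0.002], [-0.006, -0.001, -1.0]]
ft_force: [-15.6, -6.0, 12.5]
grip_width: 0.0586
```

>>> {"name": "arm_command", "arguments": {"rows": "1 0 0 0 0 0 7;1 0 0 0 0 0 7;1 0 0 0 0 0 7;1 0 0 0 0 0 7;1 0 0 0 0 0 7"}}

```text
time_s: 13.05
position: [0.583, 0.1757, 0.0666]
tool_rot: [[0.995, -0.098, -0.005], [-0.098, -0.995, -0.0], [-0.005, 0.001, -1.0]]
ft_force: [-16.9, -3.3, 11.8]
grip_width: 0.0588
```

>>> {"name": "arm_command", "arguments": {"rows": "1 0 0 0 0 0 6;1 0 0 0 0 0 0;1 0 0 0 0 0 0"}}

```text
time_s: 13.3
position: [0.583, 0.1759, 0.0666]
tool_rot: [[0.98, -0.198, -0.005], [-0.198, -0.98, 0.0], [-0.005, 0.001, -1.0]]
ft_force: [-16.9, -3.5, 12.1]
grip_width: 0.0584
```

>>> {"name": "arm_command", "arguments": {"rows": "1 0 0 0 0 0 2.7;1 0 0 0 0 0 0;1 0 0 0 0 0 0"}}

```text
time_s: 13.55
position: [0.583, 0.1759, 0.0666]
tool_rot: [[0.97, -0.243, -0.005], [-0.243, -0.97, 0.0], [-0.005, 0.001, -1.0]]
ft_force: [-16.8, -2.3, 12.7]
grip_width: 0.0585
```

>>> {"name": "arm_command", "arguments": {"rows": "0 0 0 0 0 0 0;0 0 0 0 0 0 0;0 0 0 -20 0 0 0;0 0 0 -40 0 0 0;0 0 0 -40 0 0 0"}}

```text
time_s: 13.97
position: [0.5855, 0.1757, 0.166]
tool_rot: [[0.97, -0.242, -0.0], [-0.242, -0.97, -0.0], [-0.0, 0.0, -1.0]]
ft_force: [0.7, 0.5, 0.5]
grip_width: 0.0853
```

>>> {"name": "arm_command", "arguments": {"rows": "0 0 0 -40 0 0 0;0 0 0 0 0 0 0;0 0 0 0 0 0 0"}}

```text
time_s: 14.22
position: [0.5866, 0.1759, 0.208]
tool_rot: [[0.97, -0.242, 0.008], [-0.242, -0.97, 0.001], [0.007, -0.003, -1.0]]
ft_force: [0.0, -0.1, -1.1]
grip_width: 0.0854
```

```bash
python3 -c "
from h import *
look((.585,.1757),'r4.png')"
```

```text
[  5.6  29.7  68.2  -0.   81.9 109.6] [0.5858 0.1758 0.2056] [-0.242 -0.97 ]
[0.585  0.1758] 15.9 [20.7  2.7]
[0.5851 0.1758] 15.9 [20.7  2.7]
[0.5851 0.1758] 15.9 [20.8  2.7]
[0.5851 0.1758] 15.9 [20.8  2.7]
```

>>> {"name": "arm_command", "arguments": {"rows": "0 -32.4 -20 -1 0 0 0;0 -32.4 -20 -1 0 0 0;0 -32.4 -20 -1 0 0 0;0 -32.4 -20 -1 0 0 0;0 -32.4 -20 -1 0 0 0"}}

```text
time_s: 14.68
position: [0.4508, 0.3127, 0.2082]
tool_rot: [[0.97, -0.243, -0.002], [-0.243, -0.97, -0.001], [-0.002, 0.001, -1.0]]
ft_force: [0.0, 0.7, 0.5]
grip_width: 0.0855
```

>>> {"name": "arm_command", "arguments": {"rows": "0 -32.4 -20 -1 0 0 0;0 0 0 0 0 0 -7;0 0 0 0 0 0 -7;0 0 0 0 0 0 -7;0 0 0 0 0 0 -7"}}

```text
time_s: 15.1
position: [0.4254, 0.3393, 0.2091]
tool_rot: [[0.969, 0.248, -0.002], [0.248, -0.969, -0.001], [-0.002, 0.0, -1.0]]
ft_force: [-1.0, 0.2, -1.0]
grip_width: 0.0856
```

>>> {"name": "arm_command", "arguments": {"rows": "0 0 0 0 0 0 -7;0 0 0 0 0 0 -7;0 0 0 0 0 0 -7;0 0 0 0 0 0 -7;0 0 0 0 0 0 0"}}

```text
time_s: 15.52
position: [0.4256, 0.339, 0.2092]
tool_rot: [[0.74, 0.672, -0.002], [0.672, -0.74, -0.001], [-0.002, -0.001, -1.0]]
ft_force: [-0.9, 0.3, 0.0]
grip_width: 0.0856
```

```bash
python3 -c "
from h import *
im,m=grab('wrist','w5.png')
look((.426,.338),'r5.png')
a=cv2.imread('pics/r4.png')[:300];b=cv2.imread('pics/r5.png')[:300]
cv2.imwrite('pics/r45.png',np.vstack([cv2.imread('pics/r4.png')[:390,:400],np.zeros((0,400,3),np.uint8)]) if 0 else np.hstack([cv2.imread('pics/r4.png')[:,:400],cv2.imread('pics/r5.png')[:,400:]]))"
```

```text
[26.1 23.1 79.  -0.  78.  74.3] [0.4257 0.3391 0.2095] [ 0.666 -0.746]
[0.4274 0.3408] 173.2 [18.   2.9]
[0.4281 0.3407] 173.3 [19.4  2.9]
[0.4285 0.3407] 173.4 [20.1  2.8]
[0.4286 0.3407] 173.4 [20.5  2.8]
```

View pics/r45.png

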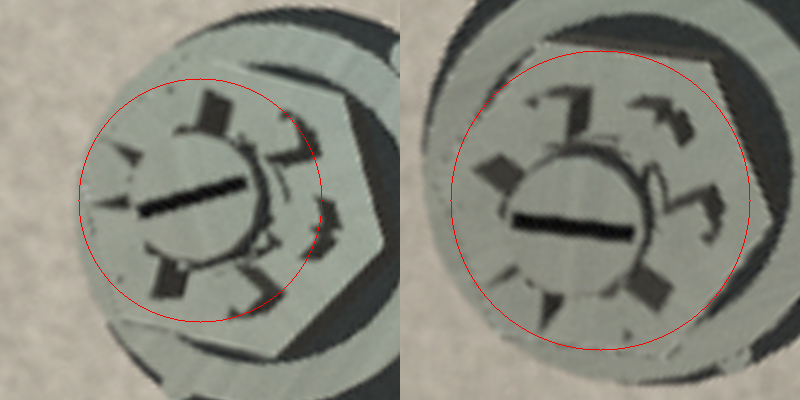

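A's slots line up with its hole at 15.9°. C: centre (0.4287, 0.3407), hole at 173.4° (-6.6° mod 60), slots at about 22.5°, so δ is about 29°. Start tool y at 22.5° and end at -126.6°.

>>> {"name": "arm_command", "arguments": {"rows": "0 3.3 0.8 0 0 0 0;0 0 0 0 0 0 -7;0 0 0 0 0 0 -7;0 0 0 0 0 0 -7;0 0 0 0 0 0 -7"}}

```text
time_s: 16.03
position: [0.429, 0.3409, 0.2101]
tool_rot: [[0.339, 0.941, -0.0], [0.941, -0.339, -0.0], [-0.0, -0.0, -1.0]]
ft_force: [0.5, 0.1, -0.1]
grip_width: 0.0855
```

>>> {"name": "arm_command", "arguments": {"rows": "0 0 0 0 0 0 -7;0 0 0 0 0 0 -7;0 0 0 0 0 0 -7;0 0 0 30 0 0 -7;0 0 0 30 0 0 -7"}}

```text
time_s: 16.45
position: [0.4297, 0.3412, 0.1507]
tool_rot: [[-0.262, 0.965, 0.004], [0.965, 0.262, 0.002], [0.001, 0.004, -1.0]]
ft_force: [1.5, 0.3, -0.0]
grip_width: 0.0855
```

>>> {"name": "arm_command", "arguments": {"rows": "0 0 0 30 0 0 -7;0 0 0 25 0 0 -1;0 0 0 0 0 0 0;0 0 0 0 0 0 0;0 0 0 0 0 0 0"}}

```text
time_s: 16.87
position: [0.4297, 0.3412, 0.0967]
tool_rot: [[-0.389, 0.921, 0.002], [0.921, 0.389, 0.001], [0.0, 0.002, -1.0]]
ft_force: [-0.4, 0.3, 0.4]
grip_width: 0.0854
```

>>> {"name": "arm_command", "arguments": {"rows": "0 0 -0.5 16 0 0 0;0 0 -0.5 15 0 0 0;0.4 0 0 0 0 0 0;1 0 0 0 0 0 0;1 0 0 0 0 0 0", "squeeze": 70}}

```text
time_s: 17.28
position: [0.4279, 0.3405, 0.0664]
tool_rot: [[-0.39, 0.921, 0.001], [0.921, 0.39, 0.0], [0.0, 0.001, -1.0]]
ft_force: [-4.7, -1.5, 3.4]
grip_width: 0.0584
```

>>> {"name": "arm_command", "arguments": {"rows": "1 0 0 0 0 0 0;1 0 0 0 0 0 0;1 0 0 0 0 0 0;1 0 0 0 0 0 4;1 0 0 0 0 0 7"}}

```text
time_s: 17.7
position: [0.4279, 0.3405, 0.0664]
tool_rot: [[-0.206, 0.979, 0.001], [0.979, 0.206, 0.0], [-0.0, 0.001, -1.0]]
ft_force: [-3.6, -1.7, 4.5]
grip_width: 0.0584
```

>>> {"name": "arm_command", "arguments": {"rows": "1 0 0 0 0 0 7;1 0 0 0 0 0 7;1 0 0 0 0 0 7;1 0 0 0 0 0 7;1 0 0 0 0 0 7"}}

```text
time_s: 18.12
position: [0.428, 0.3405, 0.0664]
tool_rot: [[0.396, 0.918, 0.001], [0.918, -0.396, 0.0], [0.001, 0.001, -1.0]]
ft_force: [-3.9, -2.5, 4.2]
grip_width: 0.0586
```

>>> {"name": "arm_command", "arguments": {"rows": "1 0 0 0 0 0 7;1 0 0 0 0 0 7;1 0 0 0 0 0 7;1 0 0 0 0 0 7;1 0 0 0 0 0 7"}}

```text
time_s: 18.53
position: [0.4281, 0.3404, 0.0664]
tool_rot: [[0.851, 0.526, 0.002], [0.526, -0.851, -0.0], [0.001, 0.001, -1.0]]
ft_force: [-3.3, -3.3, 4.6]
grip_width: 0.0585
```

>>> {"name": "arm_command", "arguments": {"rows": "1 0 0 0 0 0 7;1 0 0 0 0 0 7;1 0 0 0 0 0 7;1 0 0 0 0 0 7;1 0 0 0 0 0 7"}}

```text
time_s: 18.95
position: [0.4282, 0.3403, 0.0664]
tool_rot: [[0.998, -0.057, 0.002], [-0.057, -0.998, -0.0], [0.002, 0.0, -1.0]]
ft_force: [-2.7, -3.1, 5.1]
grip_width: 0.058
```

>>> {"name": "arm_command", "arguments": {"rows": "1 0 0 0 0 0 7;1 0 0 0 0 0 7;1 0 0 0 0 0 7;1 0 0 0 0 0 0;1 0 0 0 0 0 0"}}

```text
time_s: 19.37
position: [0.4281, 0.3402, 0.0664]
tool_rot: [[0.913, -0.408, 0.001], [-0.408, -0.913, -0.0], [0.001, -0.0, -1.0]]
ft_force: [-3.1, -3.4, 5.3]
grip_width: 0.0582
```

>>> {"name": "arm_command", "arguments": {"rows": "1 0 0 0 0 0 7;1 0 0 0 0 0 5.5;1 0 0 0 0 0 0;1 0 0 0 0 0 0"}}

```text
time_s: 19.7
position: [0.4281, 0.3402, 0.0664]
tool_rot: [[0.803, -0.596, 0.001], [-0.596, -0.803, -0.0], [0.001, -0.0, -1.0]]
ft_force: [-1.9, -3.6, 5.2]
grip_width: 0.0586
```

>>> {"name": "arm_command", "arguments": {"rows": "0 0 0 0 0 0 0;0 0 0 0 0 0 0;0 0 0 -20 0 0 0;0 0 0 -40 0 0 0;0 0 0 -40 0 0 0"}}

```text
time_s: 20.12
position: [0.4276, 0.3403, 0.1657]
tool_rot: [[0.804, -0.595, -0.001], [-0.595, -0.804, -0.0], [-0.001, 0.001, -1.0]]
ft_force: [0.7, 1.3, -0.1]
grip_width: 0.0854
```

>>> {"name": "arm_command", "arguments": {"rows": "0 0 0 -40 0 0 0;0 0 0 0 0 0 0;0 0 0 0 0 0 0"}}

```text
time_s: 20.37
position: [0.4287, 0.341, 0.2071]
tool_rot: [[0.804, -0.595, 0.006], [-0.595, -0.804, 0.003], [0.003, -0.006, -1.0]]
ft_force: [0.3, -1.2, -0.8]
grip_width: 0.0856
```

```bash
python3 -c "
from h import *
look((.4287,.3407),'r6.png')"
```

```text
[ 26.1  23.5  79.2   0.   77.3 152.6] [0.428  0.3406 0.2051] [-0.595 -0.804]
[0.4286 0.3408] 173.5 [21.   2.8]
[0.4286 0.3408] 173.5 [20.9  2.8]
[0.4286 0.3408] 173.5 [20.9  2.8]
[0.4285 0.3408] 173.5 [20.9  2.8]
```

>>> {"name": "arm_command", "arguments": {"rows": "0 0 0 0 0 0 -7.1;0 0 0 0 0 0 -7.1;0 0 0 0 0 0 -7.1;0 0 0 0 0 0 -7.1;0 0 0 0 0 0 -7.1"}}

```text
time_s: 20.83
position: [0.4275, 0.3402, 0.2027]
tool_rot: [[1.0, -0.011, -0.003], [-0.011, -1.0, -0.001], [-0.003, 0.001, -1.0]]
ft_force: [-0.1, 0.1, 0.0]
grip_width: 0.0855
```

>>> {"name": "arm_command", "arguments": {"rows": "0 -1 40 0 0 0 0;0 -1 40 0 0 0 0;0 -1 40 0 0 0 0;0 -1 40 0 0 0 0;0 -1 40 0 0 0 0"}}

```text
time_s: 21.25
position: [0.4184, 0.1389, 0.203]
tool_rot: [[1.0, -0.017, -0.003], [-0.017, -1.0, -0.0], [-0.003, 0.0, -1.0]]
ft_force: [1.5, -0.5, 1.4]
grip_width: 0.0854
```

>>> {"name": "arm_command", "arguments": {"rows": "0 -1 40 0 0 0 0;0 -1 40 0 0 0 0;0 -1 40 0 0 0 0;0 -1 40 0 0 0 0;0 -1 40 0 0 0 0"}}

```text
time_s: 21.67
position: [0.41, -0.061, 0.2033]
tool_rot: [[1.0, -0.017, -0.002], [-0.017, -1.0, 0.001], [-0.002, -0.001, -1.0]]
ft_force: [1.2, 0.4, -0.1]
grip_width: 0.0854
```

>>> {"name": "arm_command", "arguments": {"rows": "0 -1 40 0 0 0 0;0 -1 40 0 0 0 0;0 -1 40 0 0 0 0;0 0 0 0 0 0 0;0 0 0 0 0 0 0"}}

```text
time_s: 22.08
position: [0.4052, -0.1806, 0.2029]
tool_rot: [[1.0, -0.021, -0.002], [-0.021, -1.0, 0.002], [-0.002, -0.002, -1.0]]
ft_force: [0.0, 0.4, 0.4]
grip_width: 0.0855
```

```bash
python3 -c "
from h import *
im,m=grab('wrist'); np.savez('w7.npz',im=im,mtx=m['mtx'],view=m['view'])
o=readout.observe();print(o['q'].round(1),o['position'].round(4),o['tool_rot'][:2,1].round(3))
a=cv2.resize(im[:,:,::-1],(650,488),interpolation=cv2.INTER_CUBIC)
b=cv2.imread('pics/r6.png')[:,:400]; b=cv2.resize(b,(150,150))
out=np.zeros((488,800,3),np.uint8);out[:,:650]=a;out[:150,650:]=b;cv2.imwrite('pics/v7.png',out)"
```

```text
[-39.2  13.7  94.6   0.   71.8  51.9] [ 0.4053 -0.1792  0.2031] [-0.019 -1.   ]
```

View pics/v7.png

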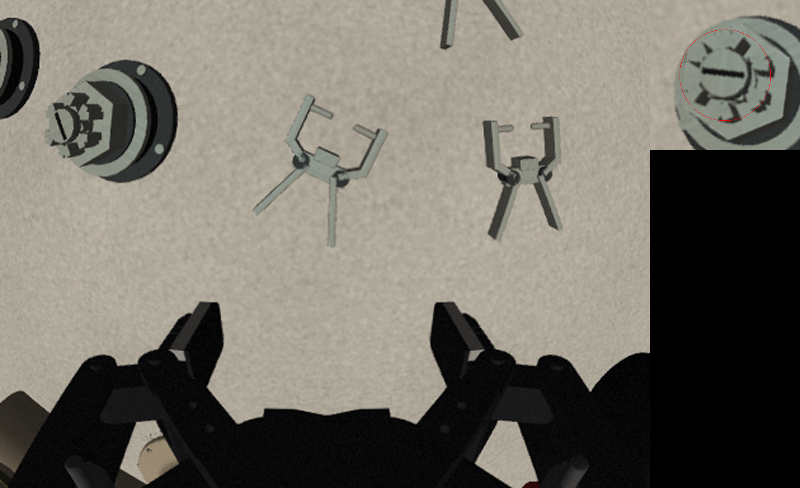

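All three nuts are turned. In the wrist view the near clip has pin tips at (332,115) and (357,127), hinges at (300,161) and (342,181), and handle ends at (256,212) and (332,245). The right-hand clip has pins at (512,128) and (532,126), hinges at (508,177) and (546,174).

Run:
```python
from h import *
d=np.load('w7.npz');im=d['im'];m=dict(mtx=d['mtx'],view=d['view']);s=512/650
def P(u,v,z): return onz(m,u*s,v*s,z,True)[:2]
for n,pins,hin,han in [('mid',[(333,115),(357,127)],[(300,161),(342,181)],[(256,212),(332,245)]),('right',[(512,128),(532,126)],[(508,177),(546,174)],[(493,237),(558,228)])]:
    p=[P(*q,.01) for q in pins];h=[P(*q,.015) for q in hin];e=[P(*q,.012) for q in han]
    pm,hm,em=[np.mean(x,0) for x in (p,h,e)]
    print(n,'pins',pm.round(4),np.linalg.norm(p[0]-p[1]).round(4),'hinge',hm.round(4),np.linalg.norm(h[0]-h[1]).round(4),'ends',em.round(4),np.linalg.norm(e[0]-e[1]).round(4))
    dd=pm-em; print(' len',np.linalg.norm(dd),np.linalg.norm(pm-hm),'ang ends',np.degrees(np.arctan2(dd[1],dd[0])),'ang hinge',np.degrees(np.arctan2(*(pm-hm)[::-1])),'ang pair', np.degrees(np.arctan2(*(h[0]-h[1])[::-1]))-90,'grasp84',pm-84/101*dd)
g=cv2.cvtColor(im,cv2.COLOR_RGB2GRAY)
```

```text
mid pins [ 0.4832 -0.1969] 0.0224 hinge [ 0.4417 -0.1762] 0.0389 ends [ 0.3912 -0.1514] 0.073
 len 0.10262778359346669 0.04633654550396289 ang ends -26.347238549565436 ang hinge -26.568501235797186 ang pair -26.97823022265127 grasp84 [ 0.40666947 -0.1590339 ]
right pins [ 0.4839 -0.3596] 0.0219 hinge [ 0.4398 -0.3656] 0.0422 ends [ 0.384  -0.3736] 0.0754
 len 0.10094707353037329 0.04455991490653825 ang ends 7.988006435624966 ang hinge 7.780438782462323 ang pair 5.8603459725201645 grasp84 [ 0.40078438 -0.37126547]
```

>>> {"name": "arm_command", "arguments": {"rows": "0 2.3 -19.8 0 0 0 0;0 0 0 30 0 0 7;0 0 0 30 0 0 7;0 0 0 30 0 0 7;0 0 0 30 0 0 4.4"}}

```text
time_s: 22.55
position: [0.4083, -0.1575, 0.083]
tool_rot: [[0.894, -0.448, -0.0], [-0.448, -0.894, 0.0], [-0.0, -0.0, -1.0]]
ft_force: [0.8, 0.1, -0.4]
grip_width: 0.0855
```

>>> {"name": "arm_command", "arguments": {"rows": "0 0 0 30 0 0 0;0 0 0 0 0 0 0;0 0 0 0 0 0 0"}}

```text
time_s: 22.8
position: [0.4081, -0.158, 0.0539]
tool_rot: [[0.897, -0.443, -0.003], [-0.443, -0.897, 0.002], [-0.004, -0.001, -1.0]]
ft_force: [0.4, 0.6, 1.7]
grip_width: 0.0853
```

```bash
python3 -c "
from h import *
im,m=grab('wrist'); np.savez('w8.npz',im=im,mtx=m['mtx'],view=m['view'])
o=readout.observe();print(o['q'].round(1),o['position'].round(4),o['tool_rot'].round(3))
cv2.imwrite('pics/w8.png',cv2.resize(im[:,:,::-1],(800,600),interpolation=cv2.INTER_CUBIC))"
```

```text
[-36.8  26.4 107.    0.   46.6  79.5] [ 0.4088 -0.1587  0.0551] [[ 0.897 -0.443 -0.   ]
 [-0.443 -0.897  0.   ]
 [-0.    -0.    -1.   ]]
```

View pics/w8.png

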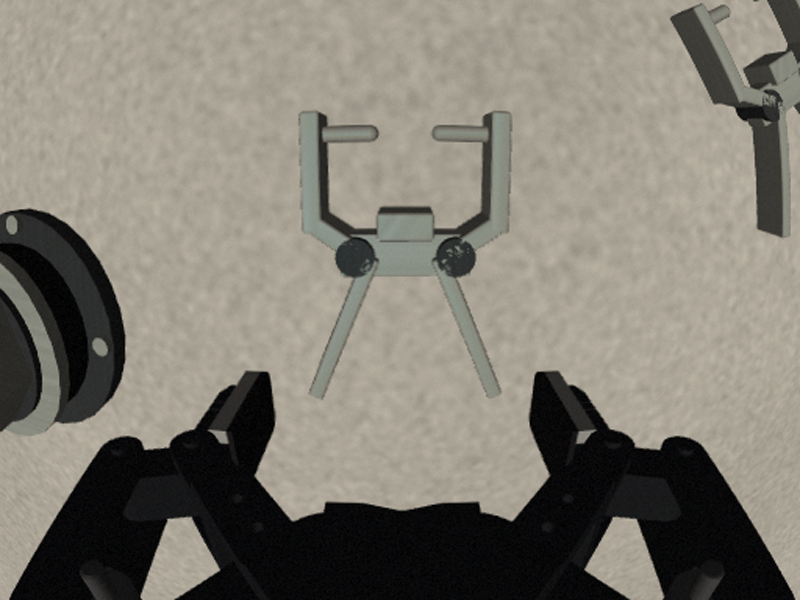

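The open gripper is centred on the clip and square to it, with jaws at 300 and 512 px and handle ends at 317 and 492 px. Descend and squeeze.

>>> {"name": "arm_command", "arguments": {"rows": "0 0 0.5 20 0 0 0;0 0 0 14 0 0 0;0 0 0 4 0 0 0;0 0 0 0 0 0 0;0 0 0 0 0 0 0"}}

```text
time_s: 23.27
position: [0.4089, -0.1601, 0.0176]
tool_rot: [[0.896, -0.444, 0.002], [-0.444, -0.896, -0.001], [0.002, 0.0, -1.0]]
ft_force: [0.4, 0.0, 0.7]
grip_width: 0.0856
```

>>> {"name": "arm_command", "arguments": {"rows": "0.5 0 0 0 0 0 0;1 0 0 0 0 0 0;1 0 0 0 0 0 0;1 0 0 0 0 0 0;1 0 0 0 0 0 0", "squeeze": 50}}

```text
time_s: 23.68
position: [0.4098, -0.1609, 0.0182]
tool_rot: [[0.896, -0.445, 0.004], [-0.445, -0.896, -0.003], [0.005, 0.001, -1.0]]
ft_force: [0.8, 1.5, 15.7]
grip_width: 0.0291
```

>>> {"name": "arm_command", "arguments": {"rows": "1 0 0 0 0 0 0;1 0 0 0 0 0 0;1 0 0 0 0 0 0"}}

```text
time_s: 23.93
position: [0.4098, -0.1609, 0.0182]
tool_rot: [[0.896, -0.445, 0.005], [-0.445, -0.896, -0.003], [0.005, 0.001, -1.0]]
ft_force: [0.4, 1.1, 15.4]
grip_width: 0.029
```

>>> {"name": "arm_command", "arguments": {"rows": "1 0 0 -10 0 0 0;1 0 0 -20 0 0 0;1 0 0 -35 0 0 0;1 0 0 -40 0 0 0;1 0 0 -40 0 0 0"}}

```text
time_s: 24.35
position: [0.4077, -0.1595, 0.1634]
tool_rot: [[0.896, -0.445, -0.001], [-0.445, -0.896, 0.001], [-0.001, -0.0, -1.0]]
ft_force: [1.7, -0.0, -1.9]
grip_width: 0.0289
```

>>> {"name": "arm_command", "arguments": {"rows": "1 0 0 -20 0 0 0;1 0 0 0 0 0 0;1 0 0 0 0 0 0"}}

```text
time_s: 24.6
position: [0.4082, -0.1599, 0.1821]
tool_rot: [[0.896, -0.445, 0.002], [-0.445, -0.896, -0.001], [0.002, 0.0, -1.0]]
ft_force: [0.4, 0.3, -2.0]
grip_width: 0.0285
```

```bash
python3 -c "
from h import *
d=np.load('w8.npz');m=dict(mtx=d['mtx'],view=d['view']);k=1/1.5625
print([onz(m,u*k,v*k,.01,True).round(4) for u,v in ((376,133),(434,133))])
im,m=grab('wrist'); np.savez('w9.npz',im=im,mtx=m['mtx'],view=m['view'])
o=readout.observe();print(o['q'].round(1),o['position'].round(4),o['tool_rot'].round(3),o['ft_force'])
np.savez('o9.npz',p=o['position'],R=o['tool_rot'])
cv2.imwrite('pics/w9.png',cv2.resize(im[:,:,::-1],(800,600),interpolation=cv2.INTER_CUBIC))"
```

```text
[array([ 0.4875, -0.1858,  0.01  ]), array([ 0.4784, -0.2045,  0.01  ])]
[-36.9  14.7  97.6   0.   67.8  79.5] [ 0.4078 -0.1596  0.1808] [[ 0.896 -0.445 -0.001]
 [-0.445 -0.896  0.   ]
 [-0.001 -0.    -1.   ]] [-0.26903791  0.75261316 -1.05688186]
```

View pics/w9.png

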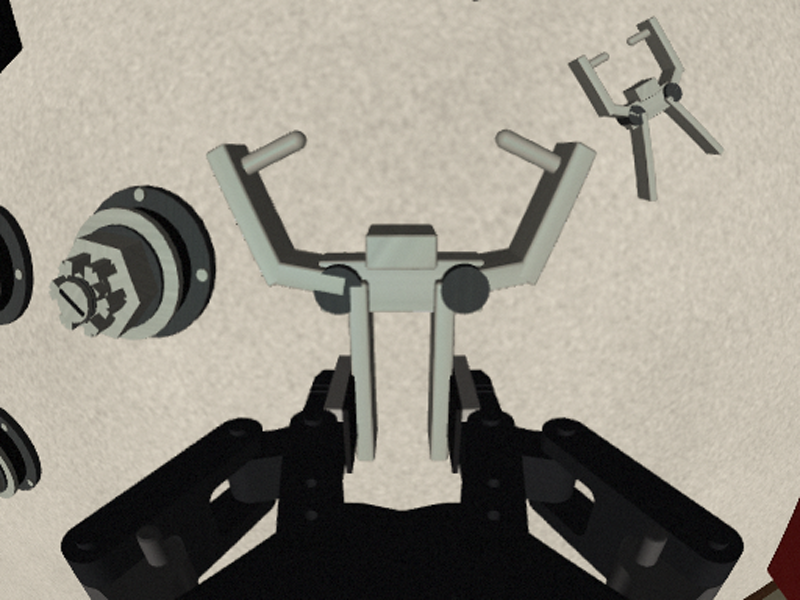

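The clip is held and squeezed, with pin tips at (305,138) and (497,136). The handles run parallel between the pads.

```bash
cat >> h.py <<'E'
def held(m,o,a,b,k,dz=-.0082):
    p,R=o
    A,B=[onz(m,u*k,v*k,p[2]+dz,True) for u,v in (a,b)]
    t=R.T@((A+B)/2-p); d=R.T@(A-B); print('mid in tool mm',(t*1e3).round(1),'sep',(np.linalg.norm(d)*1e3).round(1),'tilt',np.degrees(np.arctan2(d[0],-d[1])).round(1))
E
python3 - <<'E'
from h import *
d=np.load('w9.npz');m=dict(mtx=d['mtx'],view=d['view']);o=np.load('o9.npz')
for dz in (-.004,-.0082,-.012): held(m,(o['p'],o['R']),(305,138),(497,136),1/1.5625,dz)
E
```

```text
mid in tool mm [82.3 -1.1  3.9] sep 54.0 tilt -0.7
mid in tool mm [82.5 -1.1  8.1] sep 55.7 tilt -0.7
mid in tool mm [82.6 -1.1 11.9] sep 57.2 tilt -0.7
```

>>> {"name": "arm_command", "arguments": {"rows": "1 16.4 -34 0 0 0 0;1 16.4 -34 0 0 0 0;1 16.4 -34 0 0 0 0;1 16.4 -34 0 0 0 0;1 0 0 0 0 0 -7.1"}}

```text
time_s: 25.07
position: [0.5304, -0.0637, 0.1789]
tool_rot: [[0.944, -0.33, -0.002], [-0.33, -0.944, 0.002], [-0.002, -0.001, -1.0]]
ft_force: [-0.9, 1.4, -2.5]
grip_width: 0.0287
```

>>> {"name": "arm_command", "arguments": {"rows": "1 0 0 0 0 0 -7.1;1 0 0 0 0 0 -7.1;1 0 0 0 0 0 -7.1;1 0 0 0 0 0 -7.1;1 0 0 0 0 0 -7.1"}}

```text
time_s: 25.48
position: [0.5268, -0.067, 0.1791]
tool_rot: [[0.959, 0.285, -0.004], [0.285, -0.959, 0.002], [-0.004, -0.003, -1.0]]
ft_force: [-0.0, -0.3, -2.0]
grip_width: 0.0291
```

>>> {"name": "arm_command", "arguments": {"rows": "1 0 0 0 0 0 -7.1;1 0 0 0 0 0 -7.1;1 0 0 0 0 0 -7.1;1 0 0 0 0 0 -7.1;1 0 0 0 0 0 -7.1"}}

```text
time_s: 25.9
position: [0.5268, -0.0671, 0.1791]
tool_rot: [[0.615, 0.789, -0.004], [0.789, -0.615, 0.001], [-0.001, -0.004, -1.0]]
ft_force: [0.7, -0.0, -0.9]
grip_width: 0.0287
```

>>> {"name": "arm_command", "arguments": {"rows": "1 0 0 0 0 0 -7.1;1 0 0 0 0 0 -7.1;1 0 0 0 0 0 -7.1;1 0 0 0 0 0 -7.1;1 0 0 0 0 0 -7.1"}}

```text
time_s: 26.32
position: [0.5268, -0.0671, 0.1791]
tool_rot: [[0.043, 0.999, -0.004], [0.999, -0.043, 0.001], [0.001, -0.004, -1.0]]
ft_force: [-0.4, -0.0, -2.3]
grip_width: 0.0287
```

>>> {"name": "arm_command", "arguments": {"rows": "1 0 0 0 0 0 -7.1;1 0 0 0 0 0 -7.1;1 0 0 0 0 0 -7.1;1 0 0 0 0 0 -1.5;1 0 0 0 0 0 0"}}

```text
time_s: 26.73
position: [0.5268, -0.0671, 0.1793]
tool_rot: [[-0.343, 0.939, -0.004], [0.939, 0.343, 0.001], [0.002, -0.003, -1.0]]
ft_force: [-0.2, -0.6, -1.0]
grip_width: 0.0289
```

>>> {"name": "arm_command", "arguments": {"rows": "1 0 0 20 0 0 0;1 0 0 15 0 0 0;1 0 0 0 0 0 0;1 0 0 0 0 0 0"}}

```text
time_s: 27.07
position: [0.527, -0.0672, 0.1452]
tool_rot: [[-0.341, 0.94, -0.003], [0.94, 0.341, 0.001], [0.002, -0.002, -1.0]]
ft_force: [0.6, -0.2, -1.5]
grip_width: 0.0283
```

```bash
cat >> h.py <<'E'
def shot(f):
    im,m=grab('wrist'); o=readout.observe()
    np.savez(f+'.npz',im=im,mtx=m['mtx'],view=m['view'],p=o['position'],R=o['tool_rot'])
    print(o['time_s'],o['q'].round(1),o['position'].round(4),o['tool_rot'].round(3).tolist(),o['ft_force'].round(1),o['grip_width'])
    cv2.imwrite('pics/'+f+'.png',cv2.resize(im[:,:,::-1],(800,600),interpolation=cv2.INTER_CUBIC))
    return im,m,o
def load(f):
    d=np.load(f+'.npz'); return d['im'],dict(mtx=d['mtx'],view=d['view']),(d['p'],d['R'])
E
python3 -c "
from h import *
shot('w10')"
```

```text
27.1167 [-20.   25.7  86.4   0.   67.9 -40. ] [ 0.5275 -0.0673  0.1461] [[-0.341, 0.94, -0.001], [0.94, 0.341, 0.0], [0.001, -0.001, -1.0]] [-0.3  0.1 -1.7] 0.028766128738931314
```

View pics/w10.png

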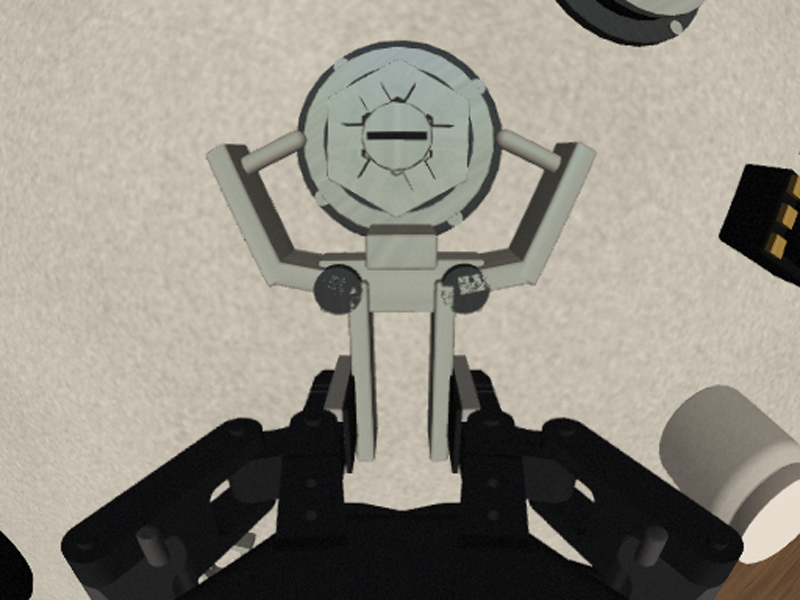

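The stud and groove sit at (397,136), level with the pin tips at (305,138) and (497,137), so the clip is nearly in place over mount B.

```bash
cat >> h.py <<'E'
def compare(f,a,b,c,k=1/1.5625):
    im,m,(p,R)=load(f); held(m,(p,R),a,b,k)
    c=np.array(c)
    for _ in range(3): c,ang,l=groove(im,m,c)
    t=R.T@(np.r_[c,.098]-p); print('stud',c.round(4),ang.round(1),l.round(1),'in tool mm',(t*1e3).round(1),'tool y ang',np.degrees(np.arctan2(R[1,1],R[0,1])).round(1))
E
python3 -c "
from h import *
compare('w10',(305,138),(497,137),(.498,.0097))"
```

```text
mid in tool mm [80.9  0.9  8.3] sep 54.8 tilt -0.4
stud [0.4985 0.0099] 19.7 [21.   2.9] in tool mm [82.4 -0.9 48.2] tool y ang 20.0
```

>>> {"name": "arm_command", "arguments": {"rows": "1 1.2 -1.5 12 0 0 0;1 0 0 12 0 0 0;1 0 0 8 0 0 0;1 0 0 6 0 0 0;1 0 0 0 0 0 0"}}

```text
time_s: 27.53
position: [0.5255, -0.0667, 0.1077]
tool_rot: [[-0.342, 0.94, -0.001], [0.94, 0.342, 0.0], [0.001, -0.001, -1.0]]
ft_force: [0.2, -0.2, -1.7]
grip_width: 0.0285
```

>>> {"name": "arm_command", "arguments": {"rows": "1 0 0 6 0 0 0;1 0 0 4 0 0 0;1 0 0 3 0 0 0;1 0 0 2.5 0 0 0;1 0 0 0 0 0 0"}}

```text
time_s: 27.95
position: [0.5256, -0.0667, 0.0924]
tool_rot: [[-0.342, 0.94, -0.001], [0.94, 0.342, 0.0], [0.0, -0.0, -1.0]]
ft_force: [0.4, -0.2, -0.9]
grip_width: 0.0287
```

>>> {"name": "arm_command", "arguments": {"rows": "1 0 0 1.5 0 0 0;1 0 0 0.7 0 0 0;1 0 0 0 0 0 0"}}

```text
time_s: 28.2
position: [0.5258, -0.0667, 0.0907]
tool_rot: [[-0.342, 0.94, 0.0], [0.94, 0.342, -0.0], [-0.0, 0.0, -1.0]]
ft_force: [-0.4, -0.3, -1.0]
grip_width: 0.0286
```

```bash
python3 -c "
from h import *
shot('w11')"
```

```text
28.25 [-20.   29.6  90.6   0.   59.7 -40. ] [ 0.5258 -0.0667  0.0907] [[-0.342, 0.94, 0.0], [0.94, 0.342, -0.0], [-0.0, 0.0, -1.0]] [ 0.1  0.4 -0.7] 0.028685930578940592
```

View pics/w11.png

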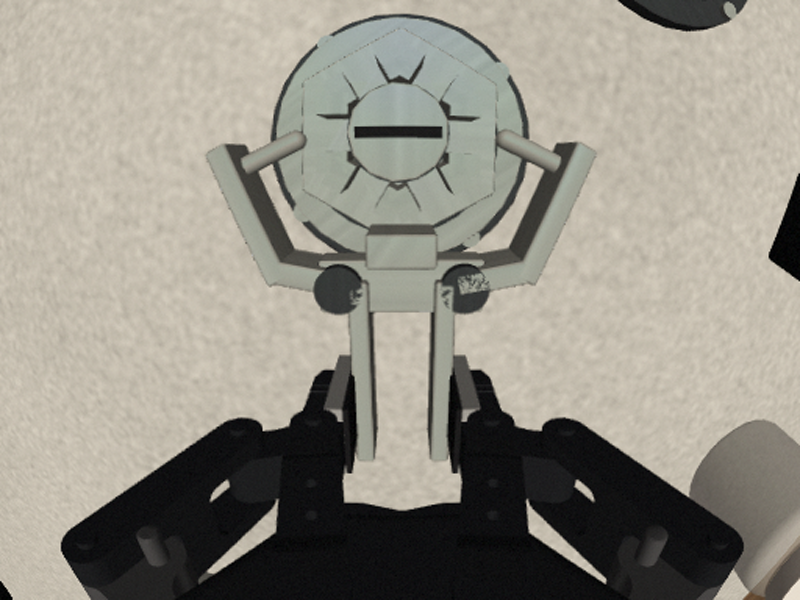

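Centred within about 1.3 mm. A small nudge, then release.

>>> {"name": "arm_command", "arguments": {"rows": "1 1 -0.6 0.3 0 0 0;1 0 0 0 0 0 0;0.6 0 0 0 0 0 0;0.4 0 0 0 0 0 0;0.2 0 0 0 0 0 0"}}

```text
time_s: 28.67
position: [0.5246, -0.0658, 0.0902]
tool_rot: [[-0.342, 0.94, -0.0], [0.94, 0.342, 0.0], [0.0, -0.0, -1.0]]
ft_force: [-0.2, 0.7, -0.9]
grip_width: 0.0573
```

>>> {"name": "arm_command", "arguments": {"rows": "0 0 0 0 0 0 0;0 0 0 0 0 0 0;0 0 0 0 0 0 0;0 0 0 -10 0 0 0;0 0 0 -25 0 0 0"}}

```text
time_s: 29.08
position: [0.5236, -0.0656, 0.1239]
tool_rot: [[-0.342, 0.94, -0.005], [0.94, 0.342, 0.002], [0.004, -0.004, -1.0]]
ft_force: [-0.2, -0.1, -0.0]
grip_width: 0.0854
```

>>> {"name": "arm_command", "arguments": {"rows": "0 0 0 -40 0 0 0;0 0 0 -40 0 0 0;0 0 0 0 0 0 0;0 0 0 0 0 0 0"}}

```text
time_s: 29.42
position: [0.5255, -0.0662, 0.2081]
tool_rot: [[-0.342, 0.94, 0.005], [0.94, 0.342, -0.002], [-0.004, 0.004, -1.0]]
ft_force: [-0.2, -0.0, -0.0]
grip_width: 0.0857
```

```bash
python3 -c "
from h import *
shot('w12')"
```

```text
29.4667 [-20.   21.7  81.9  -0.   76.3 -40. ] [ 0.5248 -0.066   0.2062] [[-0.342, 0.94, 0.002], [0.94, 0.342, -0.001], [-0.001, 0.001, -1.0]] [-0.5  0.7  0.1] 0.08542877391482794
```

View pics/w12.png

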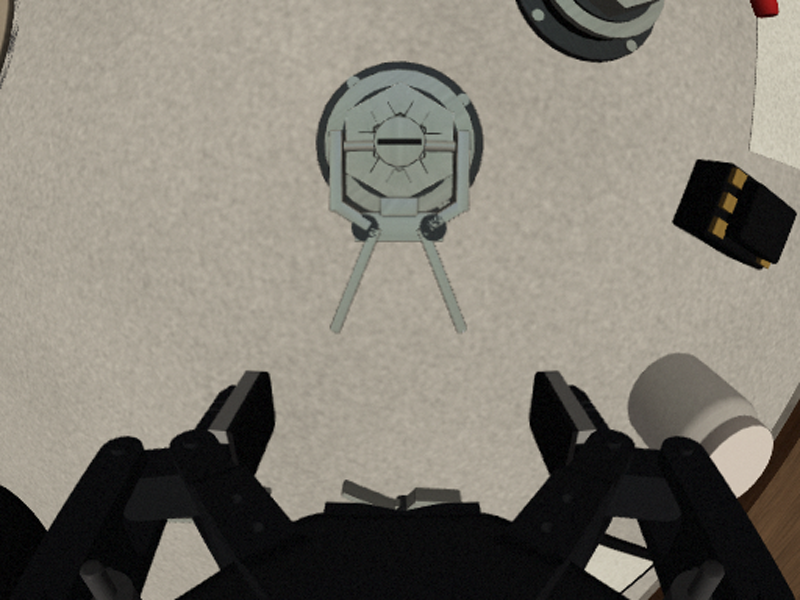

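Clip 1 is seated on mount B: shut, pins in the slots in line with the groove at (400,143). Next is the right-hand clip. I'll use an automatic outline measurement to save viewings (12 used).

>>> {"name": "arm_command", "arguments": {"rows": "0 0 0 0 0 0 7.1;0 0 0 0 0 0 7.1;0 0 0 0 0 0 7.1;0 0 0 0 0 0 7.1;0 0 0 0 0 0 7.1"}}

```text
time_s: 29.88
position: [0.5242, -0.0658, 0.204]
tool_rot: [[0.273, 0.962, -0.003], [0.962, -0.273, 0.001], [0.0, -0.003, -1.0]]
ft_force: [-0.1, 0.6, -0.3]
grip_width: 0.0854
```

>>> {"name": "arm_command", "arguments": {"rows": "0 0 0 0 0 0 7.1;0 0 0 0 0 0 7.1;0 0 0 0 0 0 7.1;0 0 0 0 0 0 7.1;0 0 0 0 0 0 7.1"}}

```text
time_s: 30.3
position: [0.5243, -0.0658, 0.204]
tool_rot: [[0.781, 0.624, -0.003], [0.624, -0.781, 0.001], [-0.002, -0.002, -1.0]]
ft_force: [-0.0, -0.9, 0.8]
grip_width: 0.0853
```

>>> {"name": "arm_command", "arguments": {"rows": "0 0 0 0 0 0 7.1;0 0 0 0 0 0 7.1;0 0 0 0 0 0 7.1;0 0 0 0 0 0 7.1;0 0 0 0 0 0 2.6"}}

```text
time_s: 30.72
position: [0.5243, -0.0658, 0.204]
tool_rot: [[0.991, 0.133, -0.003], [0.133, -0.991, 0.001], [-0.003, -0.001, -1.0]]
ft_force: [-0.2, -0.4, 1.1]
grip_width: 0.0856
```

```bash
python3 -c "
from h import *
o=readout.observe();print(o['time_s'],o['q'].round(1),o['position'].round(4),o['tool_rot'].round(3).tolist())"
```

```text
30.7167 [-20.   21.9  82.    0.   76.3  62.4] [ 0.5243 -0.0658  0.204 ] [[0.991, 0.133, -0.003], [0.133, -0.991, 0.001], [-0.003, -0.001, -1.0]]
```

>>> {"name": "arm_command", "arguments": {"rows": "0 -18.1 31.8 0 0 0 0;0 -18.1 31.8 0 0 0 0;0 -18.1 31.8 0 0 0 0;0 -18.1 31.8 0 0 0 0;0 -18.1 31.8 0 0 0 0"}}

```text
time_s: 31.13
position: [0.456, -0.2371, 0.2042]
tool_rot: [[0.99, 0.139, -0.002], [0.139, -0.99, 0.002], [-0.002, -0.002, -1.0]]
ft_force: [0.9, 0.1, 0.3]
grip_width: 0.0854
```

>>> {"name": "arm_command", "arguments": {"rows": "0 -18.1 31.8 20 0 0 0;0 -18.1 31.8 20 0 0 0;0 -18.1 31.8 20 0 0 0;0 -18.1 31.8 20 0 0 0;0 0 0 0 0 0 0"}}

```text
time_s: 31.55
position: [0.3999, -0.3756, 0.1205]
tool_rot: [[0.991, 0.134, -0.005], [0.134, -0.991, 0.005], [-0.004, -0.005, -1.0]]
ft_force: [-0.3, -0.4, -0.7]
grip_width: 0.0849
```

```bash
cat >> h.py <<'E'
def clips(f,c,half=.16,n=640):
    """steel blobs on the bench plane: centre, long axis angle, size of min-area box"""
    im,m,(p,R)=load(f); r=rect(im,m,c,.012,half,n).astype(int); k=2*half/(n-1)
    g=r.sum(2); chroma=r[...,0]-r[...,2]
    print('chroma median',np.median(chroma),'grey',np.median(g)/3)
    mask=((chroma<np.median(chroma)-8)&(g>60)).astype(np.uint8)
    mask=cv2.morphologyEx(mask,cv2.MORPH_CLOSE,np.ones((9,9),np.uint8))
    mask=cv2.morphologyEx(mask,cv2.MORPH_OPEN,np.ones((3,3),np.uint8))
    cs,_=cv2.findContours(mask,cv2.RETR_EXTERNAL,cv2.CHAIN_APPROX_NONE)
    for q in cs:
        if cv2.contourArea(q)*k*k<4e-4: continue
        (x,y),(w,h),a=cv2.minAreaRect(q); 
        if w<h: a+=90; w,h=h,w
        ctr=np.array([c[0]-half+x*k,c[1]+half-y*k])
        t=R.T@(np.r_[ctr,.012]-p)
        print('blob',ctr.round(4),'ang',round(-a,1),'size mm',round(w*k*1e3,1),round(h*k*1e3,1),'ctr in tool',(t*1e3).round(1))
    return mask,r
E
python3 -c "
from h import *
shot('w13'); mask,r=clips('w13',(.45,-.366)); cv2.imwrite('pics/m13.png',np.hstack([mask*255,r[...,0].astype(np.uint8)]))"
```

```text
31.6 [-55.3  28.9  85.4  -0.   66.1  26.9] [ 0.4012 -0.3734  0.1222] [[0.991, 0.135, -0.004], [0.135, -0.991, 0.005], [-0.003, -0.005, -1.0]] [ 0.6  0.6 -0.4] 0.0855757216465237
chroma median 20.0 grey 155.0
blob [ 0.3386 -0.4926] ang -152.0 size mm 75.9 25.4 ctr in tool [-77.8 110.2 109.8]
blob [ 0.4367 -0.3659] ang -172.3 size mm 111.9 77.7 ctr in tool [ 36.5  -2.1 110.1]
blob [ 0.3173 -0.2778] ang -20.6 size mm 62.5 20.8 ctr in tool [ -69.8 -105.5  110.9]
```

The clip is where it was: angle 7.7° and outline 112×78 mm, as expected.

>>> {"name": "arm_command", "arguments": {"rows": "0 0.5 -2.1 30 0 0 0;0 0 0 30 0 0 0;0 0 0 20 0 0 0;0 0 0 0 0 0 0;0 0 0 0 0 0 0"}}

```text
time_s: 32.02
position: [0.4037, -0.3688, 0.0451]
tool_rot: [[0.99, 0.14, -0.001], [0.14, -0.99, 0.002], [-0.001, -0.002, -1.0]]
ft_force: [-0.5, 0.6, 0.6]
grip_width: 0.0854
```

```bash
python3 -c "
from h import *
shot('w14'); clips('w14',(.45,-.366))"
```

```text
32.0667 [-54.8  34.7  90.2   0.   55.1  27.1] [ 0.4041 -0.3695  0.0462] [[0.99, 0.14, 0.0], [0.14, -0.99, -0.0], [0.0, 0.0, -1.0]] [-0.3  0.1  0.6] 0.08553847664399175
chroma median 19.0 grey 155.66666666666666
blob [ 0.3369 -0.5046] ang -95.7 size mm 45.6 32.6 ctr in tool [-85.5 124.3  34.2]
blob [ 0.3898 -0.4446] ang -146.8 size mm 51.8 21.9 ctr in tool [-24.6  72.3  34.2]
blob [ 0.436  -0.3662] ang -172.3 size mm 113.4 78.7 ctr in tool [32.1  1.1 34.2]
blob [ 0.3691 -0.2996] ang -17.5 size mm 51.5 21.5 ctr in tool [-24.9 -74.2  34.2]
blob [ 0.3088 -0.2616] ang -90.0 size mm 54.1 37.6 ctr in tool [ -79.3 -120.3   34.1]
```

>>> {"name": "arm_command", "arguments": {"rows": "0 -3.7 1.1 14 0 0 0;0 0 0 10 0 0 0;0 0 0 3 0 0 0;0 0 0 0 0 0 0;0 0 0 0 0 0 0"}}

```text
time_s: 32.48
position: [0.4004, -0.3715, 0.019]
tool_rot: [[0.99, 0.139, 0.0], [0.139, -0.99, -0.001], [0.0, 0.001, -1.0]]
ft_force: [-0.5, -0.6, 0.5]
grip_width: 0.0857
```

>>> {"name": "arm_command", "arguments": {"rows": "0.5 0 0 0 0 0 0;1 0 0 0 0 0 0;1 0 0 0 0 0 0;1 0 0 0 0 0 0;1 0 0 0 0 0 0", "squeeze": 50}}

```text
time_s: 32.9
position: [0.4012, -0.3724, 0.0206]
tool_rot: [[0.99, 0.139, 0.003], [0.139, -0.99, -0.004], [0.003, 0.004, -1.0]]
ft_force: [2.0, 1.6, 12.4]
grip_width: 0.0289
```

>>> {"name": "arm_command", "arguments": {"rows": "1 0 0 0 0 0 0;1 0 0 0 0 0 0;1 0 0 -10 0 0 0;1 0 0 -20 0 0 0;1 0 0 -35 0 0 0"}}

```text
time_s: 33.32
position: [0.399, -0.37, 0.0821]
tool_rot: [[0.99, 0.139, -0.004], [0.139, -0.99, 0.005], [-0.003, -0.006, -1.0]]
ft_force: [0.7, -0.2, -1.6]
grip_width: 0.0284
```

>>> {"name": "arm_command", "arguments": {"rows": "1 0 0 -40 0 0 0;1 0 0 -40 0 0 0;1 0 0 -20 0 0 0;1 0 0 0 0 0 0;1 0 0 0 0 0 0"}}

```text
time_s: 33.73
position: [0.4, -0.3712, 0.1841]
tool_rot: [[0.99, 0.139, 0.001], [0.139, -0.99, -0.001], [0.001, 0.001, -1.0]]
ft_force: [0.3, -0.6, -3.3]
grip_width: 0.0283
```

```bash
python3 -c "
from h import *
im,m,o=shot('w15')
a=load('w9')[0].astype(int); d=np.abs(im.astype(int)-a).max(2)
# held clip should look the same as first held clip: search pin-region shift by template match
t=cv2.cvtColor(load('w9')[0][75:220,125:390],cv2.COLOR_RGB2GRAY)
for n,(y0,y1,x0,x1) in dict(lpin=(75,120,130,205),rpin=(75,120,310,385),mid=(135,200,195,320)).items():
    t=cv2.cvtColor(load('w9')[0][y0:y1,x0:x1],cv2.COLOR_RGB2GRAY);g=cv2.cvtColor(im,cv2.COLOR_RGB2GRAY)
    r=cv2.matchTemplate(g,t,cv2.TM_CCOEFF_NORMED);_,v,_,l=cv2.minMaxLoc(r);print(n,round(v,3),l[0]-x0,l[1]-y0)
"
```

```text
33.7833 [-55.3  24.6  81.3  -0.   74.2  26.7] [ 0.3997 -0.3708  0.1827] [[0.99, 0.139, -0.001], [0.139, -0.99, 0.001], [-0.001, -0.001, -1.0]] [-0.7  0.5 -2.6] 0.028681249294888595Traceback (most recent call last):
  File "<string>", line 4, in <module>
    a=load('w9')[0].astype(int); d=np.abs(im.astype(int)-a).max(2)
      ~~~~^^^^^^
  File "h.py", line 59, in load
    d=np.load(f+'.npz'); return d['im'],dict(mtx=d['mtx'],view=d['view']),(d['p'],d['R'])
                                                                           ~^^^^^
    raise KeyError(f"{key} is not a file in the archive") from None
KeyError: 'p is not a file in the archive'
```

```bash
cat >> h.py <<'E'
def tm(f,ref='w10'):
    """pixel shift (512 px image) of held clip's parts against the ref picture"""
    g=cv2.cvtColor(load(f)[0],cv2.COLOR_RGB2GRAY);q=cv2.cvtColor(load(ref)[0],cv2.COLOR_RGB2GRAY)
    for n,(y0,y1,x0,x1) in dict(lpin=(80,115,150,200),rpin=(80,115,315,362),ljaw=(90,180,130,185),rjaw=(90,180,330,385),mid=(142,200,200,315),hand=(195,297,222,292)).items():
        S=g[max(0,y0-15):y1+15,x0-15:x1+15]
        r=cv2.matchTemplate(S,q[y0:y1,x0:x1],cv2.TM_CCOEFF_NORMED);_,v,_,l=cv2.minMaxLoc(r);print(n,round(v,3),l[0]-15,l[1]-min(15,y0))
E
python3 -c "
from h import *
tm('w15');tm('w11')"
```

```text
lpin 0.717 1 -5
rpin 0.694 -1 -5
ljaw 0.981 1 -5
rjaw 0.976 -2 -5
mid 0.778 0 -6
hand 0.958 0 -6
lpin 0.645 0 0
rpin 0.658 0 0
ljaw 0.921 0 0
rjaw 0.942 0 0
mid 0.798 0 0
hand 0.995 0 0
```

>>> {"name": "arm_command", "arguments": {"rows": "1 20.8 -33.3 0 0 0 0;1 20.8 -33.3 0 0 0 0;1 20.8 -33.3 0 0 0 0;1 20.8 -33.3 0 0 0 0;1 20.8 -33.3 0 0 0 0"}}

```text
time_s: 34.2
position: [0.4795, -0.1899, 0.1814]
tool_rot: [[0.99, 0.139, -0.004], [0.139, -0.99, 0.002], [-0.003, -0.003, -1.0]]
ft_force: [1.2, -0.2, -1.6]
grip_width: 0.0286
```

>>> {"name": "arm_command", "arguments": {"rows": "1 20.8 -33.3 0 0 0 0;1 20.8 -33.3 0 0 0 0;1 20.8 -33.3 0 0 0 0;1 20.8 -33.3 0 0 0 0;1 20.8 -33.3 0 0 0 0"}}

```text
time_s: 34.62
position: [0.5593, -0.0106, 0.1813]
tool_rot: [[0.99, 0.139, -0.004], [0.139, -0.99, 0.001], [-0.004, -0.002, -1.0]]
ft_force: [1.0, -0.7, -1.0]
grip_width: 0.0285
```

>>> {"name": "arm_command", "arguments": {"rows": "1 20.8 -33.3 0 0 0 0;1 20.8 -33.3 0 0 0 0;1 20.8 -33.3 0 0 0 0;1 0 0 0 0 0 -7;1 0 0 0 0 0 -7"}}

```text
time_s: 35.03
position: [0.607, 0.0972, 0.1804]
tool_rot: [[0.924, 0.383, -0.005], [0.383, -0.924, 0.0], [-0.004, -0.002, -1.0]]
ft_force: [0.3, 0.1, -1.9]
grip_width: 0.0285
```

>>> {"name": "arm_command", "arguments": {"rows": "1 0 0 0 0 0 -7;1 0 0 0 0 0 -7;1 0 0 0 0 0 -7;1 0 0 0 0 0 -7;1 0 0 0 0 0 -7"}}

```text
time_s: 35.45
position: [0.6067, 0.0949, 0.1808]
tool_rot: [[0.54, 0.842, -0.005], [0.842, -0.54, 0.0], [-0.002, -0.004, -1.0]]
ft_force: [0.0, -1.1, -1.9]
grip_width: 0.0285
```

>>> {"name": "arm_command", "arguments": {"rows": "1 0 0 0 0 0 -7;1 0 0 0 0 0 -7;1 0 0 0 0 0 -7;1 0 0 0 0 0 -7;1 0 0 0 0 0 -7"}}

```text
time_s: 35.87
position: [0.6068, 0.0949, 0.1809]
tool_rot: [[-0.041, 0.999, -0.005], [0.999, 0.041, 0.0], [0.0, -0.005, -1.0]]
ft_force: [0.1, -0.4, -2.2]
grip_width: 0.0284
```

>>> {"name": "arm_command", "arguments": {"rows": "1 0 0 0 0 0 -7;1 0 0 0 0 0 -6.9;1 0 0 0 0 0 0;1 0 0 0 0 0 0"}}

```text
time_s: 36.2
position: [0.607, 0.0949, 0.1816]
tool_rot: [[-0.27, 0.963, -0.003], [0.963, 0.27, 0.0], [0.001, -0.003, -1.0]]
ft_force: [0.7, -0.2, -1.4]
grip_width: 0.0289
```

>>> {"name": "arm_command", "arguments": {"rows": "1 0 0 15 0 0 0;1 0 0 15 0 0 0;1 0 0 0 0 0 0;1 0 0 0 0 0 0;1 0 0 0 0 0 0"}}

```text
time_s: 36.62
position: [0.6078, 0.0949, 0.1538]
tool_rot: [[-0.273, 0.962, 0.0], [0.962, 0.273, 0.0], [-0.0, 0.0, -1.0]]
ft_force: [-0.5, -0.1, -1.5]
grip_width: 0.0288
```

```bash
python3 -c "
from h import *
shot('w16');tm('w16')
compare('w16',(305+1,138-8),(497-2,137-8),(.5851,.1758))
compare('w11',(305,138),(497,137),(.4981,.0097))
compare('w10',(305,138),(497,137),(.4981,.0097))
"
```

```text
36.6667 [ -2.1  32.7  71.8  -0.   75.4 -18. ] [0.6079 0.0949 0.1541] [[-0.273, 0.962, 0.001], [0.962, 0.273, -0.0], [-0.0, 0.001, -1.0]] [ 0.4  0.7 -1.2] 0.028563848321593924
lpin 0.922 2 -5
rpin 0.973 -1 -5
ljaw 0.951 1 -6
rjaw 0.98 -2 -5
mid 0.868 0 -6
hand 0.96 0 -6
mid in tool mm [83.   1.   8.2] sep 54.0 tilt -0.3
stud [0.585  0.1758] 16.2 [20.8  2.9] in tool mm [84.1 -0.1 56.1] tool y ang 15.8
mid in tool mm [80.6  1.3  8.2] sep 55.1 tilt -0.4
stud [0.4983 0.0096] 19.9 [21.1  2.8] in tool mm [81.2  0.3 -7.3] tool y ang 20.0
mid in tool mm [80.9  0.9  8.3] sep 54.8 tilt -0.4
stud [0.4986 0.0099] 19.7 [21.   2.9] in tool mm [82.4 -0.8 48.2] tool y ang 20.0
```

View pics/w16.png

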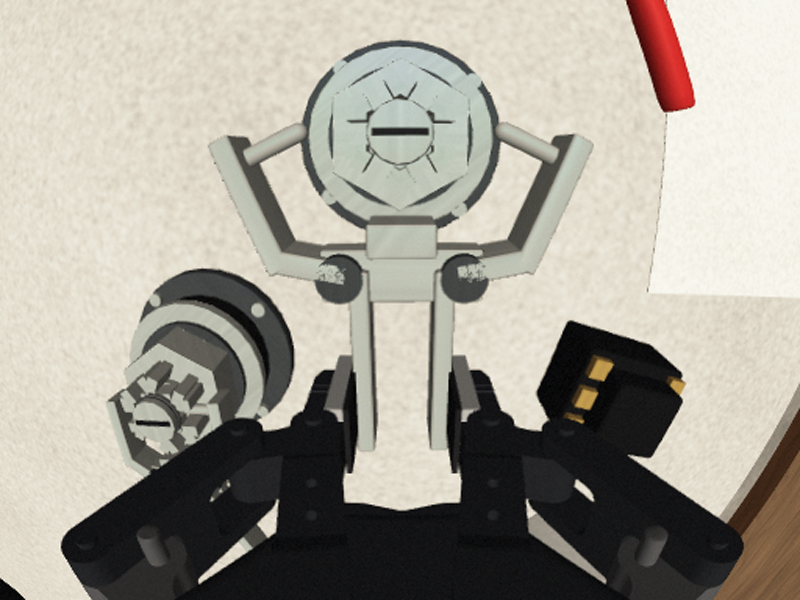

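Stud at (400,131), pin tips at (306,130) and (495,130), so it is aligned to within about 1 mm. Descend.

>>> {"name": "arm_command", "arguments": {"rows": "1 1.2 -0.9 15 0 0 0;1 0 0 15 0 0 0;1 0 0 8 0 0 0;1 0 0 6 0 0 0;1 0 0 0 0 0 0"}}

```text
time_s: 37.08
position: [0.6062, 0.0958, 0.1087]
tool_rot: [[-0.274, 0.962, -0.001], [0.962, 0.274, 0.0], [0.0, -0.001, -1.0]]
ft_force: [-0.5, -0.1, -3.0]
grip_width: 0.0284
```

>>> {"name": "arm_command", "arguments": {"rows": "1 0 0 6 0 0 0;1 0 0 4 0 0 0;1 0 0 3 0 0 0;1 0 0 2 0 0 0;1 0 0 0 0 0 0"}}

```text
time_s: 37.5
position: [0.6063, 0.0958, 0.0941]
tool_rot: [[-0.274, 0.962, -0.001], [0.962, 0.274, 0.0], [0.0, -0.001, -1.0]]
ft_force: [-0.3, 0.5, -1.3]
grip_width: 0.0285
```

>>> {"name": "arm_command", "arguments": {"rows": "1 0 0 1.4 0 0 0;1 0 0 0 0 0 0;1 0 0 0 0 0 0"}}

```text
time_s: 37.75
position: [0.6065, 0.0958, 0.0931]
tool_rot: [[-0.274, 0.962, 0.0], [0.962, 0.274, -0.0], [-0.0, 0.0, -1.0]]
ft_force: [-0.3, 0.1, -1.1]
grip_width: 0.0286
```

```bash
python3 -c "
from h import *
shot('w17');tm('w17')
compare('w17',(305+1,138-8),(497-2,137-8),(.5851,.1758))"
```

```text
37.8 [ -2.1  36.3  76.2   0.   67.5 -18. ] [0.6064 0.0958 0.0931] [[-0.274, 0.962, 0.0], [0.962, 0.274, 0.0], [-0.0, 0.0, -1.0]] [-0.1  0.9 -2.2] 0.028502126626855404
lpin 0.625 1 -5
rpin 0.606 -1 -5
ljaw 0.899 1 -5
rjaw 0.9 -1 -5
mid 0.729 0 -7
hand 0.96 0 -6
mid in tool mm [83.   1.2  8.2] sep 54.2 tilt -0.4
stud [0.5851 0.1758] 15.9 [20.8  3. ] in tool mm [82.8  1.4 -4.9] tool y ang 15.9
```

>>> {"name": "arm_command", "arguments": {"rows": "1 0 0 0.7 0 0 0;1 0 0 0 0 0 0;0.6 0 0 0 0 0 0;0.4 0 0 0 0 0 0;0.2 0 0 0 0 0 0"}}

```text
time_s: 38.22
position: [0.6063, 0.0959, 0.0922]
tool_rot: [[-0.274, 0.962, -0.0], [0.962, 0.274, 0.0], [0.0, -0.0, -1.0]]
ft_force: [0.9, 0.4, -1.4]
grip_width: 0.0574
```

>>> {"name": "arm_command", "arguments": {"rows": "0 0 0 0 0 0 0;0 0 0 0 0 0 0;0 0 0 0 0 0 0;0 0 0 -10 0 0 0;0 0 0 -25 0 0 0"}}

```text
time_s: 38.63
position: [0.6051, 0.0957, 0.1254]
tool_rot: [[-0.274, 0.962, -0.006], [0.962, 0.274, 0.0], [0.002, -0.006, -1.0]]
ft_force: [-1.3, 0.9, -0.3]
grip_width: 0.0854
```

>>> {"name": "arm_command", "arguments": {"rows": "0 0 0 -40 0 0 0;0 0 0 -40 0 0 0;0 0 0 0 0 0 0;0 0 0 0 0 0 0"}}

```text
time_s: 38.97
position: [0.6071, 0.0958, 0.2105]
tool_rot: [[-0.274, 0.962, 0.006], [0.962, 0.274, -0.0], [-0.002, 0.006, -1.0]]
ft_force: [-0.2, 0.1, -1.5]
grip_width: 0.0855
```

```bash
python3 -c "
from h import *
im,m,o=shot('w18')
q=cv2.cvtColor(load('w12')[0],cv2.COLOR_RGB2GRAY);g=cv2.cvtColor(im,cv2.COLOR_RGB2GRAY)
for n,(y0,y1,x0,x1) in dict(jaws=(80,160,205,305),handles=(150,215,205,305),lp=(85,105,208,250),rp=(85,105,262,302)).items():
    r=cv2.matchTemplate(g,q[y0:y1,x0:x1],cv2.TM_CCOEFF_NORMED);_,v,_,l=cv2.minMaxLoc(r);print(n,round(v,3),l[0]-x0,l[1]-y0)
"
```

```text
39.0167 [ -2.1  29.9  67.5  -0.   82.5 -18. ] [0.6064 0.0958 0.2083] [[-0.274, 0.962, 0.002], [0.962, 0.274, -0.0], [-0.001, 0.002, -1.0]] [-0.3 -0.9 -1. ] 0.08530786930212222
jaws 0.895 1 -3
handles 0.881 1 -3
lp 0.931 1 -2
rp 0.893 0 -2
```

>>> {"name": "arm_command", "arguments": {"rows": "0 0 0 0 0 0 7.1;0 0 0 0 0 0 7.1;0 0 0 0 0 0 7.1;0 0 0 0 0 0 7.1;0 0 0 0 0 0 7.1"}}

```text
time_s: 39.43
position: [0.6058, 0.0958, 0.2058]
tool_rot: [[0.341, 0.94, -0.003], [0.94, -0.341, 0.0], [-0.001, -0.003, -1.0]]
ft_force: [0.3, -0.1, -0.6]
grip_width: 0.0856
```

>>> {"name": "arm_command", "arguments": {"rows": "0 0 0 0 0 0 7.1;0 0 0 0 0 0 7.1;0 0 0 0 0 0 7.1;0 0 0 0 0 0 7.1;0 0 0 0 0 0 7.1"}}

```text
time_s: 39.85
position: [0.6058, 0.0958, 0.2058]
tool_rot: [[0.824, 0.567, -0.003], [0.567, -0.824, 0.0], [-0.003, -0.002, -1.0]]
ft_force: [-0.1, 0.2, 0.4]
grip_width: 0.0854
```

>>> {"name": "arm_command", "arguments": {"rows": "0 0 0 0 0 0 7.1;0 0 0 0 0 0 7.1;0 0 0 0 0 0 7.1;0 -11.4 35.9 0 0 0 0;0 -11.4 35.9 0 0 0 0"}}

```text
time_s: 40.27
position: [0.6004, 0.0212, 0.2057]
tool_rot: [[0.971, 0.238, -0.003], [0.238, -0.971, 0.001], [-0.003, -0.001, -1.0]]
ft_force: [1.1, -1.0, 0.3]
grip_width: 0.0854
```

>>> {"name": "arm_command", "arguments": {"rows": "0 -11.4 35.9 0 0 0 0;0 -11.4 35.9 0 0 0 0;0 -11.4 35.9 0 0 0 0;0 -11.4 35.9 0 0 0 0;0 -11.4 35.9 0 0 0 0"}}

```text
time_s: 40.68
position: [0.587, -0.1688, 0.2059]
tool_rot: [[0.972, 0.235, -0.003], [0.235, -0.972, 0.001], [-0.002, -0.002, -1.0]]
ft_force: [-0.2, -0.7, -0.1]
grip_width: 0.0855
```

>>> {"name": "arm_command", "arguments": {"rows": "0 -11.4 35.9 15 0 0 0;0 -11.4 35.9 15 0 0 0;0 -11.4 35.9 15 0 0 0;0 -11.4 35.9 15 0 0 0;0 0 0 0 0 0 0"}}

```text
time_s: 41.1
position: [0.5746, -0.323, 0.1419]
tool_rot: [[0.973, 0.229, -0.006], [0.23, -0.973, 0.003], [-0.005, -0.004, -1.0]]
ft_force: [-0.6, 0.2, -0.3]
grip_width: 0.0852
```

```bash
python3 -c "
from h import *
shot('w19'); mask,r=clips('w19',(.62,-.306))"
```

```text
41.15 [-39.4  37.5  64.2  -0.   78.6  37.3] [ 0.5755 -0.3202  0.1435] [[0.973, 0.231, -0.005], [0.231, -0.973, 0.004], [-0.004, -0.005, -1.0]] [0.1 0.1 0.3] 0.08551635392959399
chroma median 20.0 grey 156.0
blob [ 0.5205 -0.4523] ang -140.8 size mm 67.7 20.5 ctr in tool [-83.5 116.4 131.3]
blob [ 0.6104 -0.3065] ang -166.2 size mm 112.0 77.6 ctr in tool [ 37.7  -4.7 131.4]
blob [ 0.4799 -0.232 ] ang -20.8 size mm 44.5 16.3 ctr in tool [ -72.2 -107.3  132.3]
```

>>> {"name": "arm_command", "arguments": {"rows": "0 1.5 -4 30 0 0 -0.4;0 0 0 30 0 0 0;0 0 0 25 0 0 0;0 0 0 10 0 0 0;0 0 0 0 0 0 0"}}

```text
time_s: 41.57
position: [0.577, -0.3116, 0.0497]
tool_rot: [[0.97, 0.243, -0.004], [0.243, -0.97, 0.004], [-0.003, -0.004, -1.0]]
ft_force: [0.5, 0.6, 0.2]
grip_width: 0.0852
```

>>> {"name": "arm_command", "arguments": {"rows": "0 0 0 0 0 0 0;0 0 0 0 0 0 0"}}

```text
time_s: 41.73
position: [0.5787, -0.3134, 0.0541]
tool_rot: [[0.97, 0.242, 0.002], [0.242, -0.97, -0.002], [0.002, 0.002, -1.0]]
ft_force: [0.9, -0.7, 1.2]
grip_width: 0.0853
```

```bash
python3 -c "
from h import *
shot('w20'); mask,r=clips('w20',(.62,-.306))"
```

```text
41.7833 [-38.7  42.6  70.2   0.   67.   37.2] [ 0.5787 -0.3135  0.0542] [[0.97, 0.242, 0.003], [0.242, -0.97, -0.002], [0.002, 0.003, -1.0]] [0.4 0.4 0.5] 0.085680528791827
chroma median 20.0 grey 157.33333333333334
blob [ 0.5201 -0.4537] ang -180.0 size mm 32.1 24.5 ctr in tool [-90.9 121.7  42.4]
blob [ 0.5683 -0.396 ] ang -139.7 size mm 55.2 23.7 ctr in tool [-30.1  77.4  42.4]
blob [ 0.6094 -0.3068] ang -166.0 size mm 113.8 79.2 ctr in tool [31.4  0.8 42.3]
blob [ 0.5301 -0.2459] ang -10.8 size mm 55.1 23.2 ctr in tool [-30.8 -77.5  42. ]
blob [ 0.4725 -0.2156] ang -90.0 size mm 42.1 25.0 ctr in tool [ -79.4 -120.8   41.8]
```

>>> {"name": "arm_command", "arguments": {"rows": "0 -4.4 0.8 17 0 0 0;0 0 0 14 0 0 0;0 0 0 4 0 0 0;0 0 0 0 0 0 0;0 0 0 0 0 0 0"}}

```text
time_s: 42.2
position: [0.5743, -0.3154, 0.0184]
tool_rot: [[0.97, 0.242, 0.001], [0.242, -0.97, -0.001], [0.001, 0.001, -1.0]]
ft_force: [-0.0, -0.0, 0.2]
grip_width: 0.0853
```

>>> {"name": "arm_command", "arguments": {"rows": "0.5 0 0 0 0 0 0;1 0 0 0 0 0 0;1 0 0 0 0 0 0;1 0 0 0 0 0 0;1 0 0 0 0 0 0", "squeeze": 50}}

```text
time_s: 42.62
position: [0.5758, -0.3162, 0.0209]
tool_rot: [[0.97, 0.242, 0.006], [0.242, -0.97, -0.004], [0.005, 0.006, -1.0]]
ft_force: [-0.4, 0.0, 10.2]
grip_width: 0.0288
```

>>> {"name": "arm_command", "arguments": {"rows": "1 0 0 0 0 0 0;1 0 0 0 0 0 0;1 0 0 -10 0 0 0;1 0 0 -20 0 0 0;1 0 0 -35 0 0 0"}}

```text
time_s: 43.03
position: [0.5723, -0.314, 0.0804]
tool_rot: [[0.97, 0.242, -0.006], [0.242, -0.97, 0.004], [-0.004, -0.006, -1.0]]
ft_force: [0.3, -0.8, -1.8]
grip_width: 0.0284
```

>>> {"name": "arm_command", "arguments": {"rows": "1 0 0 -40 0 0 0;1 0 0 -40 0 0 0;1 0 0 -20 0 0 0;1 0 0 0 0 0 0;1 0 0 0 0 0 0"}}

```text
time_s: 43.45
position: [0.5738, -0.315, 0.1835]
tool_rot: [[0.97, 0.242, 0.001], [0.242, -0.97, -0.001], [0.001, 0.002, -1.0]]
ft_force: [-0.5, 0.0, -1.3]
grip_width: 0.0283
```

```bash
python3 -c "
from h import *
shot('w21');tm('w21')"
```

```text
43.5 [-39.1  35.1  62.2  -0.   82.7  36.9] [ 0.5733 -0.3147  0.1817] [[0.97, 0.242, -0.001], [0.242, -0.97, 0.001], [-0.001, -0.001, -1.0]] [ 0.2  0.  -2.1] 0.02860321524786352
lpin 0.726 2 -6
rpin 0.68 0 -5
ljaw 0.975 2 -7
rjaw 0.977 -1 -5
mid 0.824 0 -7
hand 0.953 0 -7
```

>>> {"name": "arm_command", "arguments": {"rows": "1 -0.8 -39.5 0 0 0 0;1 -0.8 -39.5 0 0 0 0;1 -0.8 -39.5 0 0 0 0;1 -0.8 -39.5 0 0 0 0;1 -0.8 -39.5 0 0 0 0"}}

```text
time_s: 43.92
position: [0.5204, -0.1225, 0.1804]
tool_rot: [[0.97, 0.241, -0.004], [0.241, -0.97, 0.002], [-0.003, -0.003, -1.0]]
ft_force: [0.6, 0.1, -1.1]
grip_width: 0.0286
```

>>> {"name": "arm_command", "arguments": {"rows": "1 -0.8 -39.5 0 0 0 0;1 -0.8 -39.5 0 0 0 0;1 -0.8 -39.5 0 0 0 0;1 -0.8 -39.5 0 0 0 0;1 -0.8 -39.5 0 0 0 0"}}

```text
time_s: 44.33
position: [0.4687, 0.0679, 0.1808]
tool_rot: [[0.97, 0.242, -0.004], [0.242, -0.97, 0.0], [-0.004, -0.001, -1.0]]
ft_force: [1.4, -0.3, -2.5]
grip_width: 0.0285
```

>>> {"name": "arm_command", "arguments": {"rows": "1 -0.8 -39.5 0 0 0 0;1 -0.8 -39.5 0 0 0 0;1 -0.8 -39.5 0 0 0 0;1 -0.8 -39.5 0 0 0 0;1 -0.8 -39.5 0 0 0 0"}}

```text
time_s: 44.75
position: [0.4171, 0.2584, 0.1808]
tool_rot: [[0.97, 0.242, -0.004], [0.242, -0.97, -0.001], [-0.004, 0.0, -1.0]]
ft_force: [0.5, -0.4, -1.7]
grip_width: 0.0284
```

>>> {"name": "arm_command", "arguments": {"rows": "1 0 0 0 0 0 -7.1;1 0 0 0 0 0 -7.1;1 0 0 0 0 0 -7.1;1 0 0 0 0 0 -7.1;1 0 0 0 0 0 -7.1"}}

```text
time_s: 45.17
position: [0.4179, 0.2568, 0.1806]
tool_rot: [[0.645, 0.765, -0.004], [0.765, -0.645, -0.001], [-0.003, -0.002, -1.0]]
ft_force: [-0.7, 0.2, -1.6]
grip_width: 0.0283
```

>>> {"name": "arm_command", "arguments": {"rows": "1 0 0 0 0 0 -7.1;1 0 0 0 0 0 -7.1;1 0 0 0 0 0 -7.1;1 0 0 0 0 0 -7.1;1 0 0 0 0 0 -5.5"}}

```text
time_s: 45.58
position: [0.4179, 0.2566, 0.1806]
tool_rot: [[0.109, 0.994, -0.004], [0.994, -0.109, -0.001], [-0.002, -0.004, -1.0]]
ft_force: [0.2, 0.8, -1.4]
grip_width: 0.0288
```

>>> {"name": "arm_command", "arguments": {"rows": "1 0 0 15 0 0 0;1 0 0 15 0 0 0;1 0 0 0 0 0 0;1 0 0 0 0 0 0;1 0 0 0 0 0 0"}}

```text
time_s: 46.0
position: [0.4188, 0.2569, 0.1523]
tool_rot: [[0.115, 0.993, -0.001], [0.993, -0.115, -0.0], [-0.0, -0.001, -1.0]]
ft_force: [0.2, 0.6, -0.6]
grip_width: 0.0283
```

```bash
python3 -c "
from h import *
shot('w22');tm('w22')
compare('w22',(305+3,138-9),(497-1,137-8),(.4286,.3408))"
```

```text
46.05 [17.7 21.6 92.2  0.  66.1 24.3] [0.4189 0.2569 0.1526] [[0.115, 0.993, 0.0], [0.993, -0.115, 0.0], [0.0, 0.0, -1.0]] [-0.2 -0.1 -1.3] 0.028388786212452697
lpin 0.943 2 -6
rpin 0.955 0 -5
ljaw 0.976 2 -7
rjaw 0.982 -1 -5
mid 0.799 0 -7
hand 0.955 0 -7
mid in tool mm [83.6  1.3  8.2] sep 53.7 tilt -0.1
stud [0.4288 0.3407] 173.5 [20.9  2.9] in tool mm [84.4  0.2 54.6] tool y ang -6.6
```

View pics/w22.png

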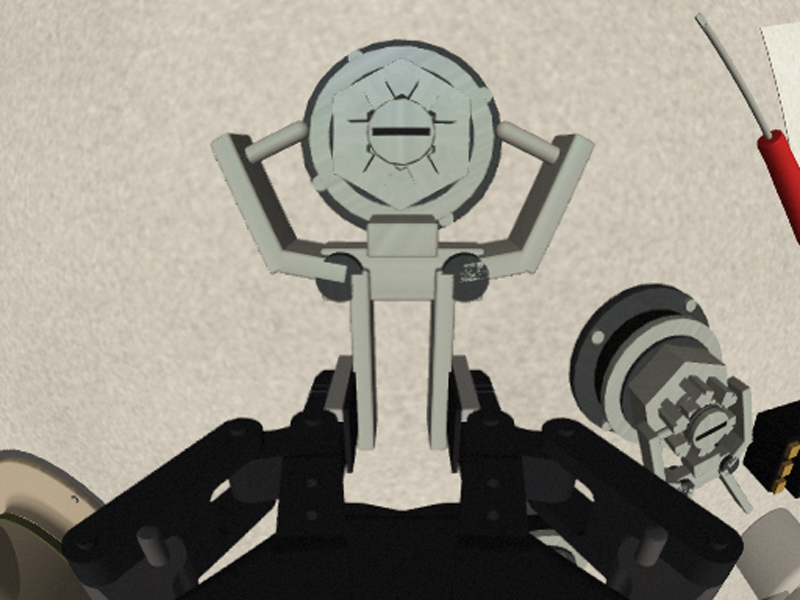

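Stud at (401,131), pin tips at (308,129) and (496,129), with slots and groove in line. Descend.

>>> {"name": "arm_command", "arguments": {"rows": "1 1 -0.9 15 0 0 0;1 0 0 15 0 0 0;1 0 0 7 0 0 0;1 0 0 6 0 0 0;1 0 0 0 0 0 0"}}

```text
time_s: 46.47
position: [0.4179, 0.2579, 0.1088]
tool_rot: [[0.115, 0.993, -0.001], [0.993, -0.115, -0.0], [-0.0, -0.001, -1.0]]
ft_force: [0.7, -1.2, -1.4]
grip_width: 0.0283
```

>>> {"name": "arm_command", "arguments": {"rows": "1 0 0 6 0 0 0;1 0 0 4 0 0 0;1 0 0 3 0 0 0;1 0 0 3 0 0 0;1 0 0 0 0 0 0"}}

```text
time_s: 46.88
position: [0.4181, 0.258, 0.0932]
tool_rot: [[0.115, 0.993, 0.0], [0.993, -0.115, 0.0], [0.0, 0.0, -1.0]]
ft_force: [-0.1, -0.2, 0.2]
grip_width: 0.0282
```

```bash
python3 -c "
from h import *
shot('w23');tm('w23')
compare('w23',(305+3,138-9),(497-1,137-8),(.4286,.3408))"
```

```text
46.9333 [17.8 26.4 96.6  0.  57.  24.4] [0.4181 0.258  0.0933] [[0.115, 0.993, 0.0], [0.993, -0.115, 0.0], [0.0, 0.0, -1.0]] [ 0.5 -0.5 -1.5] 0.028745510294280054
lpin 0.647 2 -6
rpin 0.612 0 -5
ljaw 0.905 2 -6
rjaw 0.9 -1 -5
mid 0.758 0 -7
hand 0.956 0 -7
mid in tool mm [83.7  1.5  8.2] sep 53.8 tilt -0.1
stud [0.4288 0.3407] 173.5 [20.8  3. ] in tool mm [83.4  1.1 -4.6] tool y ang -6.6
```

>>> {"name": "arm_command", "arguments": {"rows": "1 0 0 0.8 0 0 0;1 0 0 0 0 0 0;0.6 0 0 0 0 0 0;0.4 0 0 0 0 0 0;0.2 0 0 0 0 0 0"}}

```text
time_s: 47.35
position: [0.418, 0.2581, 0.0925]
tool_rot: [[0.115, 0.993, 0.0], [0.993, -0.115, 0.0], [0.0, 0.0, -1.0]]
ft_force: [0.2, 1.2, -1.3]
grip_width: 0.0571
```

>>> {"name": "arm_command", "arguments": {"rows": "0 0 0 0 0 0 0;0 0 0 0 0 0 0;0 0 0 0 0 0 0;0 0 0 -10 0 0 0;0 0 0 -25 0 0 0"}}

```text
time_s: 47.77
position: [0.4167, 0.2575, 0.1257]
tool_rot: [[0.115, 0.993, -0.006], [0.993, -0.115, -0.002], [-0.003, -0.005, -1.0]]
ft_force: [-0.3, -0.8, -0.6]
grip_width: 0.0855
```

>>> {"name": "arm_command", "arguments": {"rows": "0 0 0 -40 0 0 0;0 0 0 -40 0 0 0;0 0 0 0 0 0 0;0 0 0 0 0 0 0"}}

```text
time_s: 48.1
position: [0.4186, 0.2582, 0.2092]
tool_rot: [[0.115, 0.993, 0.004], [0.993, -0.115, 0.001], [0.002, 0.004, -1.0]]
ft_force: [-0.4, -0.6, -1.0]
grip_width: 0.0855
```

```bash
python3 -c "
from h import *
im,m,o=shot('w24')
A=[cv2.resize(load(f)[0][70:230,190:320][:,:,::-1],(260,320),interpolation=cv2.INTER_CUBIC) for f in ('w12','w18','w24')]
s,_=grab('scene'); s=cv2.resize(s[:,:,::-1][70:210,200:400],(390,273),interpolation=cv2.INTER_CUBIC)
t,_=grab('top'); t=cv2.resize(t[:,:,::-1][150:290,100:300],(390,273),interpolation=cv2.INTER_CUBIC)
cv2.imwrite('pics/f1.png',np.vstack([np.hstack(A),np.hstack([s,t])]))"
```

```text
48.15 [17.8 18.  87.5 -0.  74.5 24.4] [0.4179 0.2579 0.2075] [[0.115, 0.993, 0.001], [0.993, -0.115, 0.0], [0.0, 0.001, -1.0]] [-0.6 -0.2 -0.4] 0.08530159398424256
```

View pics/f1.png

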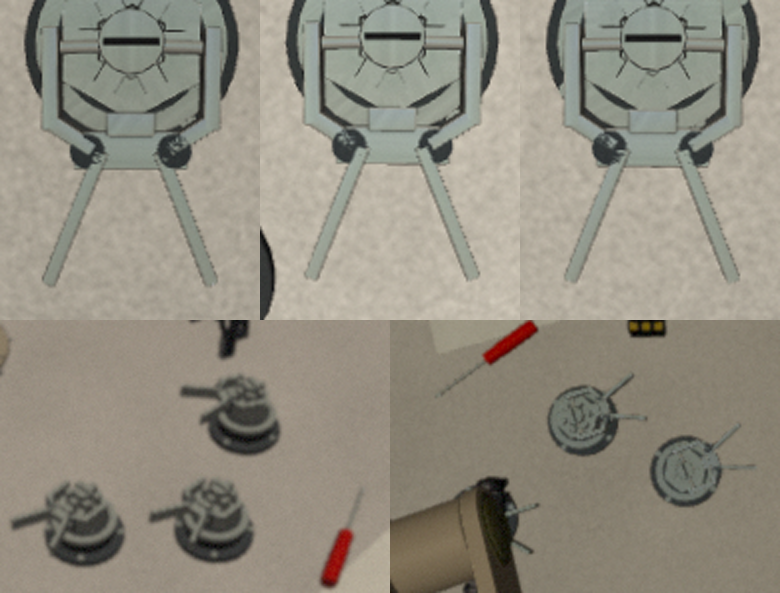

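All three clips are shut, with their pins through slots in line with the grooves, and they look level in the scene view. The bystanders have not moved and the gripper is clear. Handing in.

```bash
python3 -c "
from h import *
print(env.close_job())"
```

```text
the job is handed in; nothing more can be done
None
```

The job is done and handed in at about 48 s of the 210 s allowed; no verdict was reported.

- **Nuts:** I turned each nut clockwise by two flats, then on to the first slot that lines up with the cotter hole. The turns were about 157°, 160° and 149°. All three were finished before any clip was fitted.
- **Clips:** There were three clips on the bench. I fitted one to each nut, with the handles pointing to the robot's right.

**Last checks:**
- Close-up pictures of each mount show the clip shut and both pins through opposite slots in line with the stud's groove.
- The scene view shows the clips level.
- The hole directions read the same before and after turning, to within 0.1°. At mount 3 (left of the robot) I saw the slot alignment clearly only as its clip was being lowered.
- The largest wrist force readings were about 20 N, mostly while turning the nuts.
- No grip slackening or knocked clip was seen.
- I left the contactor, jar and screwdriver alone. The last pictures include the screwdriver and part of the contactor, but not the jar.

No final check failed. The wrist-camera readings of clip position differed by about 2 mm between looks, so I set the final position by lining the pins up with the stud in the same picture.

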